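# Pack out a lamp foot under the hold-down arm and keep it clamped

### The arm

A 6-joint arm with a two-finger parallel gripper is mounted at the origin on the work surface. World frame = base frame: x ahead of the robot, y to its left, z up, the work surface at z = 0. Lengths are in mm, angles in rad, forces in N, time in s.
With the tool pointing down it reaches from about 300 to 750 mm from the base axis. Payload 8.5 kg.
Tool frame: the origin (TCP) lies at the very end of the fingers, on their centre line; the grasp point (between the pads) lies 19 mm behind it; x points along the fingers, y is the direction in which the jaws open and shut, and the axes are right-handed (so a half turn about x gives the same grasp; the last joint's range is limited). The gripper opens to 85 mm and grips with 20 to 120 N. Pads are 22 mm wide; open, the fingers measure 114 mm over their backs; the gripper's body (76 mm by 85 mm) begins 54 mm behind the grasp point. The pads swing forward as they close: fully open they stand 13 mm farther back than shut.
Start: joints at [1.115, 0.381, 1.297, -0, 1.464, -0.215], TCP at [131.156, 534.115, 231.322] pointing down, gripper open.
Joint ranges: [-3.11, 3.11], [-0.89, 2.33], [0.22, 2.48], [-1.42, 4.56], [0.17, 2.85], [-2.88, 2.88]. Speed limits (rad/s): [2.39, 2.39, 3.14, 3.14, 3.14, 3.14].

### API

Orientations are given as a 3x3 rotation matrix whose columns are the frame's x, y, z axes.
In Python, from bench import telemetry, cams, arm, spotter gives the robot as it stands. The module is installed in compiled form; this text tells all that it offers.
- The arm moves only by the tool jog_arm, never from a script. Its argument "commands" is a list of rows, each an object of numbers: "tx", "ty", "tz": the shift along the tool's x, y, z in mm; "turn": the turn about the tool's x in degrees; "hand": the finger opening in mm, from 0 to 85.4. In form: [{"tx": .., "ty": .., "tz": .., "turn": .., "hand": ..}, ...]. A call has 1 to 12 rows; each row shifts and turns the pose as measured when the row begins, along the tool's axes as they then stand; what a row does not reach is not made up. A row lasts 1/8 s, in which the tool goes at most 62.5 mm and 10.7 degrees, less where a joint would pass 70% of its speed; a pose out of reach is approached as far as the arm can. A call is refused whole if a number of a shift passes 62.5 or a number of a turn 10.7, either way. A call with a gripper value outside its range is refused whole. The fingers move at their own pace and stop on an object; the grip force is fixed at half the most. Time passes only in rows, so rows that do not move let the fingers close. It gives the time, the measured TCP pose, the force and the opening at its end, in the units of the state.
- telemetry.observe(): the state, without advancing time (a new reading comes with each control period).
- cams.capture(name): name is "scene" or "top"; returns the picture (420x560x3 uint8, blue, green, red); there is no depth.
- cams.camera_model(name): a dict with "mtx" (3x3 intrinsics, pixels), "R" (3x3) and "t" (3): a world point X has camera coordinates R X + t. Camera axes: x right, y down, z forward; pixel columns grow to the right and rows downward; lengths in mm; the calibration is good to about 2 mm. A picture is of the moment at which its call begins. camera_model takes no time and is no camera call.
- arm.sign_off(): hands the job in, once; it reports no verdict.
Trained networks look in the newest picture that a camera, given by its name, has taken for a name from the list of things; names that differ only in an ending like _2 or _b are one class to them, and where a whole thing is asked for, a point or a joint stands for the part that bears it (a point fixed in the world has none). Each returns a list of dicts, best first, with "score" (0 to 1); they miss things now and then, are a little off and sometimes report something else, mostly with a low value. They report only what shows in the picture. A call takes as long as a camera call. They do not tell look-alikes from the thing itself.
- spotter.trace(target, camera): "pixels" (420x560 bool, what is visible of it) and "at" ([column, row] in pixels, amid what is visible of it).
The state is a dict: "t": time; "q": joint angles; "qvel": joint speeds; "joint_efforts": joint torques, N m; "eef_pos": TCP position; "eef_rot": TCP orientation; "wrist_force": force on the tool from outside, world axes, zero at the start; "wrist_torque": the same for the moment, N m; "finger_gap": finger opening in mm.
Only numpy, scipy, OpenCV 4.12 (cv2) and the standard library are available. Lean on these libraries where they do the work, as an engineer would, in place of code of your own. Each camera call takes 0.05 s, during which the arm holds its last target.

### The job

A brass lamp foot stands in the hold-down jig, too low for the sprung press arm to reach. Lay steel packing plates from the bench flat on the foot, square in the middle, one on another, until the press arm, pulled down by its black knob, bears firmly on the stack just before it reaches its own stop: two or three plates, no fewer and no more than that takes, which you find out by feel. Finish while holding the arm pressed down on the stack (do not let go), with the unused plates left well clear of the jig and the feet and the other parts and tools not pushed out of place.

Things in the scene. Friction and masses are not known exactly. Their poses are not given: they have to be found in the camera images.
- jig_seat (a point): the point on the grey hold-down jig's base plate (120 x 290 mm, 10 mm thick, fixed to the bench) under the middle of the lamp foot standing in it; the plates are stacked straight above this point, on the foot's flat top. Frame axes: z up; y towards the arm's hinge (145 mm away along +y); x along the hinge axis. The jig differs in place and heading each time
- press_hinge (a point): centre of the press arm's hinge, 145 mm from jig_seat along its y and 100 mm above the bench; the hinge axis runs along the jig's x
- press_knob (a point): centre of the black knob at the free end of the press arm, 210 mm from the hinge: a free-turning roller 28 mm in diameter, 34 mm long along the hinge axis; pinch it from above across its flat ends (34 mm) and follow the arc. The arm bar is 16 mm wide and thick; a rubber nose under it, 145 mm from the hinge, reaches 24 mm below the bar's centre line
- press_arm (a joint): angle of the sprung press arm, rad: 1.35 = up and back, where its spring always returns it (5 to 7 N at the knob keeps it down); 0 = level on its own stop. Too few plates: it goes down to 0 and the nose hangs about 6 mm above the stack; right number: the nose bears on the stack 6 mm before the stop, at about 0.04; one too many: it stops at about 0.12
- plate0_center (a point): centre (half-way up, 6 mm over its underside) of one of four equal plain steel packing plates, 36 mm (its x) by 60 mm (its y) by 12 mm thick (its z), 0.1 to 0.15 kg, lying flat on the bench at any heading
- plate1_center (a point): centre (half-way up, 6 mm over its underside) of one of four equal plain steel packing plates, 36 mm (its x) by 60 mm (its y) by 12 mm thick (its z), 0.1 to 0.15 kg, lying flat on the bench at any heading
- plate2_center (a point): centre (half-way up, 6 mm over its underside) of one of four equal plain steel packing plates, 36 mm (its x) by 60 mm (its y) by 12 mm thick (its z), 0.1 to 0.15 kg, lying flat on the bench at any heading
- plate3_center (a point): centre (half-way up, 6 mm over its underside) of one of four equal plain steel packing plates, 36 mm (its x) by 60 mm (its y) by 12 mm thick (its z), 0.1 to 0.15 kg, lying flat on the bench at any heading
- foot_a: one of two loose round brass lamp feet, 80 mm across the base, flat top 62 mm across; one is 36 mm tall, the other 48 mm. Either one stands in the jig on jig_seat, so the top there is 36 or 48 mm above jig_seat; the other stands on a plywood pad to the right and is not used. Origin: centre of the underside. Not to be shifted
- foot_b: one of two loose round brass lamp feet, 80 mm across the base, flat top 62 mm across; one is 36 mm tall, the other 48 mm. Either one stands in the jig on jig_seat, so the top there is 36 or 48 mm above jig_seat; the other stands on a plywood pad to the right and is not used. Origin: centre of the underside. Not to be shifted
- finial: a small turned brass finial standing upright, 22 mm across, 28 mm tall, among the plates; a bystander, to be left where it is
- collar: a loose copper collar ring lying flat, 48 mm outside, 12 mm tall; a bystander, to be left where it is
- screwdriver: a wooden-handled screwdriver lying on the bench; a bystander, to be left where it is
- cup: a domed brass cup lying mouth down, 100 mm across, 48 mm tall; a bystander, to be left where it is
Things that resemble listed ones, but are neither listed nor needed, are in the scene too. What is shaped like the part that bears plate1_center but pink or turquoise is not meant. Leave any blue or red look-alike of the part that bears plate3_center alone.

How it is judged:
By the outcome, as a careful person would: the job done as asked, in the order asked, and still so for the second after the job is handed in, while the arm keeps its last pose, push and grip.
It also fails if it takes over 72 s, if anything falls off the work surface, if the arm or the gripper's body presses on something with over 40 N, if the wrist force passes 120 N, or if a joint passes its speed limit or range.

## Working session

There is one attempt and no reset: what is moved stays moved. The work goes in short steps, Python scripts to look and compute and a tool call to move; the robot and the scene stay as the last step left them, time stands still between calls to the robot, and variables do not carry over. Pictures are saved under pics/ and viewed, and the job is handed in when it is done.

Besides the shell and the picture viewer there is one more tool, called after "Emit:" as name(argument=value, ...) on one line, values as JSON. jog_arm: Moves the arm, as the interface text tells. Its arguments: {"type":"object","properties":{"commands":{"type":"array","items":{"type":"object","properties":{"tx":{"type":"number"},"ty":{"type":"number"},"tz":{"type":"number"},"turn":{"type":"number"},"hand":{"type":"number"}}}}},"required":["commands"]}

```bash
ls; mkdir -p pics
python3 - <<'E'
from bench import telemetry, cams, arm, spotter
import cv2, numpy as np
np.set_printoptions(precision=4,suppress=True)
for n in ("scene","top"):
    im=cams.capture(n); cv2.imwrite(f"pics/{n}0.png",im)
    m=cams.camera_model(n); print(n,m)
s=telemetry.observe(); print(s)
E
```

```text
pics
scene {'mtx': array([[416.8933,   0.    , 279.8163],
       [  0.    , 416.8933, 207.8172],
       [  0.    ,   0.    ,   1.    ]]), 'R': array([[ 0.7595,  0.6505, -0.0027],
       [ 0.462 , -0.5423, -0.7017],
       [-0.4579,  0.5317, -0.7124]]), 't': array([-325.9031, -202.8665, 1210.2594])}
top {'mtx': array([[410.6643,   0.    , 274.7878],
       [  0.    , 410.6643, 212.6476],
       [  0.    ,   0.    ,   1.    ]]), 'R': array([[ 0.0084, -0.9998,  0.0178],
       [-0.984 , -0.0114, -0.1778],
       [ 0.178 , -0.016 , -0.9839]]), 't': array([-82.5215, 513.2615, 918.0411])}
{'t': 0.1, 'q': array([ 1.1147,  0.3811,  1.2982,  0.    ,  1.4636, -0.2153]), 'qvel': array([ 0.    ,  0.0004, -0.0014,  0.0004,  0.0012, -0.0006]), 'joint_efforts': array([  0.0038, -44.9221, -23.166 ,  -0.0001,   0.0037,   0.    ]), 'eef_pos': array([131.0525, 533.8761, 230.7668]), 'eef_rot': array([[-0.0006,  0.2385,  0.9711],
       [-0.0012,  0.9711, -0.2385],
       [-1.    , -0.0013, -0.0003]]), 'wrist_force': array([0.1155, 0.4205, 1.1189]), 'wrist_torque': array([ 0.0736,  0.0261, -0.0517]), 'finger_gap': 85.40722246547456}
```

View pics/scene0.png

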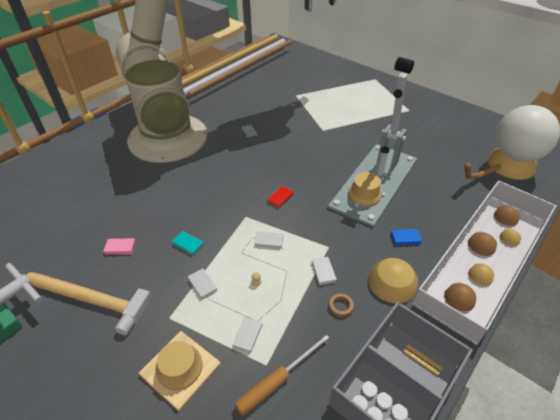

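View pics/top0.png

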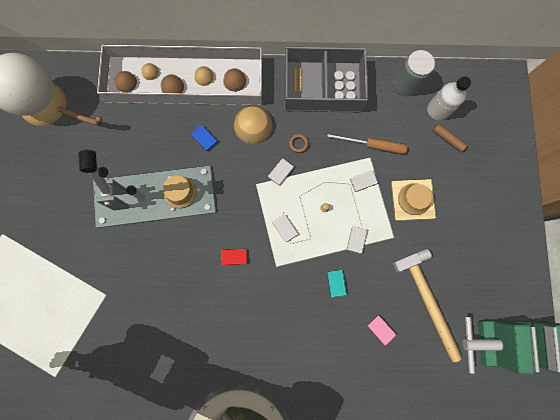

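```bash
cat > h.py <<'E'
from bench import telemetry, cams, arm, spotter
import cv2, numpy as np
np.set_printoptions(precision=3,suppress=True)
M={n:cams.camera_model(n) for n in("scene","top")}
def proj(n,X):
    m=M[n]; c=m["R"]@np.asarray(X,float)+m["t"]; p=m["mtx"]@c; return p[:2]/p[2]
def ray(n,p):
    m=M[n]; d=m["R"].T@np.linalg.inv(m["mtx"])@np.array([p[0],p[1],1.]); return -m["R"].T@m["t"],d
def onz(n,p,z):
    o,d=ray(n,p); return o+d*(z-o[2])/d[2]
def tri(ps,pt):
    P=[M[n]["mtx"]@np.c_[M[n]["R"],M[n]["t"]] for n in("scene","top")]
    X=cv2.triangulatePoints(P[0],P[1],np.array(ps,float).reshape(2,1),np.array(pt,float).reshape(2,1)); return (X[:3]/X[3]).ravel()
E
python3 - <<'E'
from h import *
print(proj("top",[131,534,231]),proj("scene",[131,534,231]))
print(cams.capture("top").shape,cams.capture("scene").shape)
for t in ("plate0_center","foot_a","finial","collar","screwdriver","cup","press_arm","press_knob","jig_seat"):
    for n in("top","scene"):
        try:
            r=spotter.trace(t,n)
        except Exception as e: print(t,n,e); continue
        print(t,n)
        for k,d in enumerate(r):
            print("  ",round(d["score"],2),np.round(d["at"],1),d["pixels"].sum())
        np.savez(f"tr_{t}_{n}.npz",px=np.array([d["pixels"] for d in r]),at=np.array([d["at"] for d in r]))
E
```

```text
[-80.981 408.911] [319.323  12.754]
(420, 560, 3) (420, 560, 3)
plate0_center top
   0.58 [353.7 242.6] 385
   0.55 [284.6 225.2] 355
plate0_center scene
   0.84 [272.7 241.2] 360
foot_a top
   0.86 [411.  199.1] 874
   0.55 [178.5 190.9] 829
foot_a scene
   0.6 [362.7 186.2] 860
   0.59 [177.4 361.5] 1795
finial top
finial scene
collar top
   0.76 [297.1 140.9] 256
collar scene
   0.76 [336.  310.7] 365
screwdriver top
   0.79 [381.3 141. ] 562
screwdriver scene
   0.92 [261.8 385.8] 1282
cup top
   0.97 [249.6 123. ] 1166
cup scene
   0.61 [391.3 279.4] 1810
   0.46 [269.4 238.6] 424
press_arm top
   0.92 [ 91.8 167.6] 731
press_arm scene
   0.69 [398.8  89.9] 799
press_knob top
   0.84 [ 90.6 168.9] 788
press_knob scene
   0.82 [396.6  93. ] 872
jig_seat top
   0.9 [140.  195.4] 5281
   0.41 [361.9 182. ] 333
jig_seat scene
   0.69 [382.3 166.8] 4168
```

Run:
```python
import cv2
a=cv2.imread("pics/top0.png")[130:280,60:460]; cv2.imwrite("pics/top0c.png",cv2.resize(a,None,fx=2,fy=2,interpolation=cv2.INTER_CUBIC))
a=cv2.imread("pics/scene0.png")[50:240,300:440]; cv2.imwrite("pics/scene0c.png",cv2.resize(a,None,fx=3,fy=3,interpolation=cv2.INTER_CUBIC))
```

```text
(no output)
```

View pics/top0c.png

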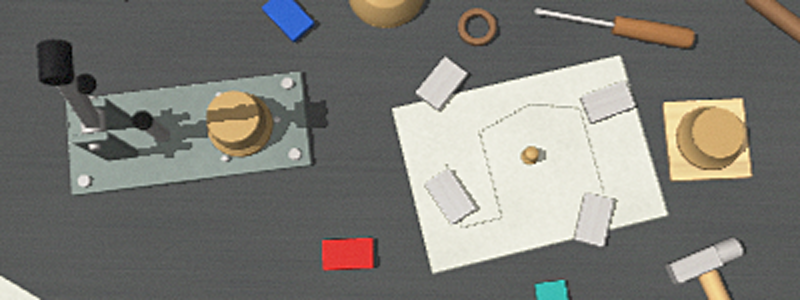

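View pics/scene0c.png

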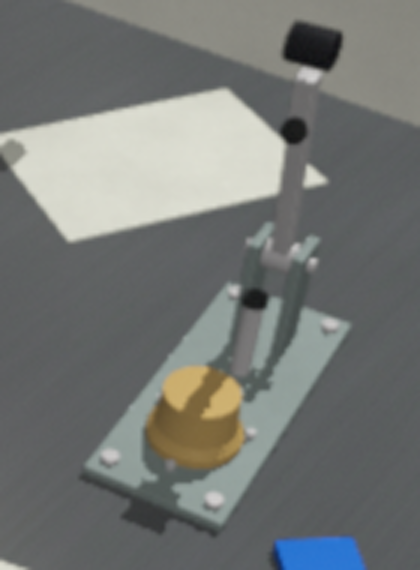

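Run:
```python
import cv2,numpy as np
a=cv2.imread("pics/top0.png")
b=cv2.imread("pics/scene0.png")
for n,im,pts in(("top",a,[(281,171),(363,181),(286,228),(357,239)]),("scene",b,[(324,271),(269,240),(203,284),(248,334)])):
    for p in pts: print(n,p,im[p[1]-1:p[1]+2,p[0]-1:p[0]+2].reshape(-1,3).mean(0))
    print("paper",im[260,250] if n=="scene" else im[200,290], "bench", im[290,290] if n=="top" else im[200,200])
t=[]
for im,pts in((a,[(281,171),(363,181),(286,228),(357,239)]),(b,[(324,271),(269,240),(203,284),(248,334)])):
    t.append(np.hstack([cv2.resize(im[y-25:y+25,x-25:x+25],(200,200),interpolation=cv2.INTER_CUBIC) for x,y in pts]))
cv2.imwrite("pics/plates.png",np.vstack(t))
```

```text
top (281, 171) [203.11111111 208.33333333 212.66666667]
top (363, 181) [203.33333333 208.55555556 212.55555556]
top (286, 228) [209.77777778 214.22222222 216.88888889]
top (357, 239) [206.88888889 212.22222222 214.77777778]
paper [226 236 236] bench [92 92 90]
scene (324, 271) [206.77777778 207.44444444 209.33333333]
scene (269, 240) [197.33333333 198.33333333 199.88888889]
scene (203, 284) [193.66666667 194.55555556 196.33333333]
scene (248, 334) [199.22222222 200.44444444 202.33333333]
paper [205 216 216] bench [99 98 95]
```

View pics/plates.png

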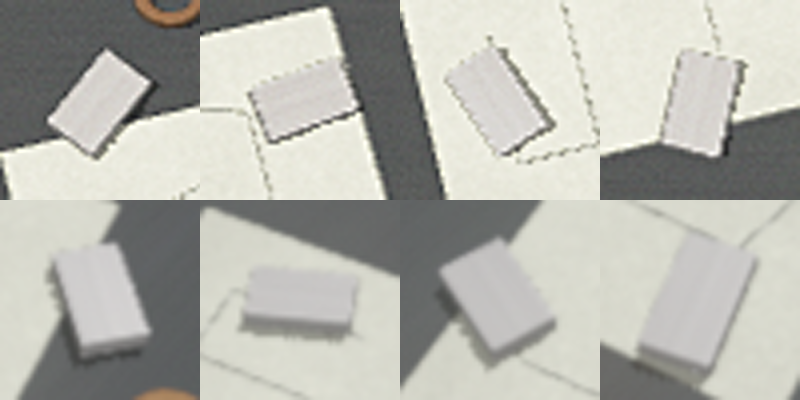

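```bash
cat > plates.py <<'E'
from h import *
def corners(im,p,lo,hi,n):
    g=cv2.cvtColor(im,cv2.COLOR_BGR2GRAY); S=8
    x,y=p; c=cv2.resize(im[y-28:y+28,x-28:x+28],None,fx=S,fy=S,interpolation=cv2.INTER_CUBIC)
    c=cv2.GaussianBlur(c,(0,0),4).astype(float)
    L=c.mean(2)
    yel=c[:,:,1]-c[:,:,0]  # paper ~10, top plate ~4
    m=((L>lo)&(L<hi)).astype(np.uint8)*255
    m=cv2.morphologyEx(m,cv2.MORPH_OPEN,np.ones((25,25)))
    nl,lab,st,ce=cv2.connectedComponentsWithStats(m)
    k=lab[28*S,28*S]; mm=(lab==k).astype(np.uint8)
    cn=max(cv2.findContours(mm,cv2.RETR_EXTERNAL,cv2.CHAIN_APPROX_NONE)[0],key=cv2.contourArea)
    return mm,cn.reshape(-1,2),(lambda q:(np.asarray(q,float)+.5)/S-.5+np.array([x-28,y-28])),c
E
python3 - <<'E'
from plates import *
T=[(281,171),(363,181),(286,228),(357,239)]; Sc=[(324,271),(269,240),(203,284),(248,334)]
a=cv2.imread("pics/top0.png");b=cv2.imread("pics/scene0.png")
tiles=[]
for i in range(4):
    row=[]
    for n,im,p,lo,hi in(("top",a,T[i],165,221),("scene",b,Sc[i],182,209 if i else 216)):
        mm,cn,f,c=corners(im,p,lo,hi,n)
        r=cv2.minAreaRect(cn.astype(np.float32)) ; 
        px=f(cn); W=np.array([onz(n,q,12.)[:2] for q in px])
        R=cv2.minAreaRect(W.astype(np.float32)); bx=cv2.boxPoints(R)
        e=bx[1]-bx[0] if np.linalg.norm(bx[1]-bx[0])>np.linalg.norm(bx[2]-bx[1]) else bx[2]-bx[1]
        mo=cv2.moments(cn); cpx=f([mo['m10']/mo['m00'],mo['m01']/mo['m00']])
        print(i,n,"ctr@z12",np.array(R[0]),"size",np.array(R[1]),"longdir deg",np.degrees(np.arctan2(e[1],e[0]))%180,"cent",onz(n,cpx,12.)[:2],"area",cv2.contourArea(W.astype(np.float32)))
        v=c.clip(0,255).astype(np.uint8); cv2.drawContours(v,[cn.reshape(-1,1,2).astype(int)],-1,(0,0,255),1); row.append(cv2.resize(v,(200,200))); row.append(cpx)
    print("  tri",tri(row[3],row[1])); tiles.append(np.vstack([row[0],row[2]]))
cv2.imwrite("pics/plseg.png",np.hstack(tiles))
E
```

```text
0 top ctr@z12 [625.201 -90.244] size [35.114 59.668] longdir deg 142.56761 cent [625.45  -90.426] area 1858.59618659853
0 scene ctr@z12 [ 611.699 -101.746] size [ 79.404 140.968] longdir deg 129.05902 cent [599.65  -98.954] area 6997.672631322057
  tri [612.933 -98.659  26.931]
1 top ctr@z12 [ 605.746 -297.311] size [38.696 63.688] longdir deg 111.549194 cent [ 605.703 -296.622] area 2042.270249351859
1 scene ctr@z12 [482.158 -99.86 ] size [68.787 37.204] longdir deg 33.682285 cent [483.169 -99.94 ] area 2329.66580903891
  tri [ 575.719 -235.266  200.327]
2 top ctr@z12 [484.817 -98.89 ] size [59.947 40.457] longdir deg 29.367178 cent [485.792 -98.998] area 2008.3359327715589
2 scene ctr@z12 [ 458.255 -274.457] size [36.646 56.65 ] longdir deg 165.30731 cent [ 458.798 -275.395] area 1916.8203925397247
  tri [ 472.355 -186.538  -47.568]
3 top ctr@z12 [ 459.994 -275.278] size [40.274 59.738] longdir deg 166.2787 cent [ 460.271 -274.956] area 2098.118473959388
3 scene ctr@z12 [ 601.977 -295.711] size [38.967 63.333] longdir deg 112.06983 cent [ 603.182 -297.034] area 2207.096069251187
  tri [ 512.71  -277.39  -134.214]
```

View pics/plseg.png

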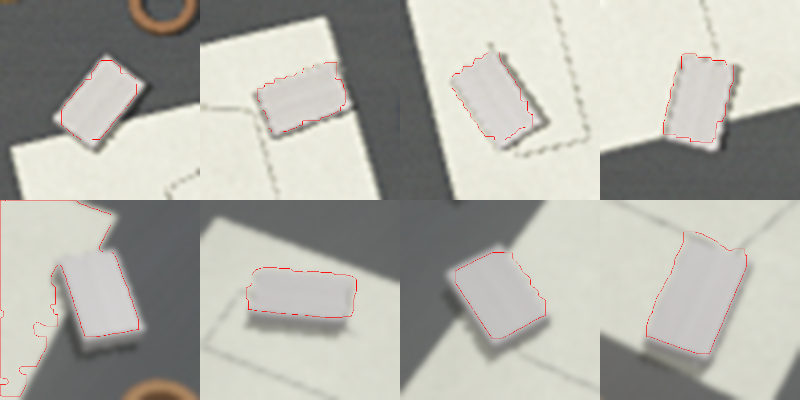

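```bash
cat > fit.py <<'E'
from h import *
from scipy.optimize import least_squares
# tile coords (4x) corners of top face, order matched top/scene, going around; edge0-1 is short
tt=[(281,171),(363,181),(286,228),(357,239)]; ss=[(324,271),(248,334),(269,240),(203,284)]
def px(c,q): return (np.array(q,float)+.5)/4-.5+np.array(c)-25
C={0:[[(106,48),(152,80),(97,158),(48,120)],None],
   1:[[(49,92),(142,60),(159,106),(72,142)],None],
   2:[[(45,76),(90,50),(152,124),(104,155)],None],
   3:[[(82,50),(143,62),(122,157),(60,140)],None]}
Sx={0:[(52,258-200),(115,243-200),(149,333-200),(83,348-200)],
   1:[(84,233-200),(157,260-200),(107,367-200),(38,343-200)],
   2:[(50,268-200),(158,272-200),(153,323-200),(44,318-200)],
   3:[(40,268-200),(100,238-200),(155,318-200),(95,352-200)]}
def box(p,z):
    c,s=np.cos(p[2]),np.sin(p[2])
    return np.array([[p[0]+c*a-s*b,p[1]+s*a+c*b,z] for a,b in((18,30),(-18,30),(-18,-30),(18,-30))])
def match(A,B):
    from scipy.optimize import linear_sum_assignment
    D=np.linalg.norm(A[:,None]-B[None],axis=2); r,c=linear_sum_assignment(D); return (A[r]-B[c]).ravel()
if __name__=="__main__":
    g={0:(625,-90,52.6),1:(605,-297,21.5),2:(485,-99,-59),3:(460,-275,76)}
    for i in range(4):
        T=np.array([px(tt[i],q) for q in C[i][0]]); S=np.array([px(ss[i],q) for q in Sx[i]])
        def f(p,fz=None):
            z=p[3] if fz is None else fz
            X=box(p,z); return np.r_[match(np.array([proj("top",x) for x in X]),T),match(np.array([proj("scene",x) for x in X]),S)]
        r=least_squares(f,[g[i][0],g[i][1],np.radians(g[i][2]),12],x_scale=[1,1,.02,1])
        r2=least_squares(lambda p:f(p,12.),[g[i][0],g[i][1],np.radians(g[i][2])],x_scale=[1,1,.02])
        print(i,r.x[:2],np.degrees(r.x[2]),"z",r.x[3],"rms px",np.sqrt(np.mean(r.fun**2)),"| z12:",r2.x[:2],np.degrees(r2.x[2]))
E
python3 fit.py
python3 - <<'E'
from h import *
for q in [(67,101),(300,71),(312,164),(71,195)]:
    p=(np.array(q)+.5)/2-.5+[60,130]; print(p,onz("top",p,10))
a=cv2.imread("pics/top0.png")[140:240,75:235]; cv2.imwrite("pics/jig5.png",cv2.resize(a,None,fx=5,fy=5,interpolation=cv2.INTER_CUBIC))
a=cv2.imread("pics/scene0.png")[135:235,310:430]; cv2.imwrite("pics/jigs5.png",cv2.resize(a,None,fx=6,fy=6,interpolation=cv2.INTER_CUBIC))
E
```

```text
0 [626.243 -91.496] 53.85010915238541 z 11.891134210321557 rms px 0.392370022755517 | z12: [626.251 -91.526] 53.849677439023246
1 [ 604.515 -298.537] 21.057815207042587 z 9.958679021563722 rms px 0.6467242065569118 | z12: [ 604.829 -298.793] 21.07645581202036
2 [ 483.866 -102.364] -52.98762312608488 z 11.704037192325652 rms px 0.5609181752135202 | z12: [ 483.915 -102.43 ] -52.988869445762845
3 [ 457.921 -276.77 ] 75.6142487583689 z 12.391685778874724 rms px 0.45828275942468216 | z12: [ 457.828 -276.733] 75.617346296467
[ 93.25 180.25] [596.362 368.526  10.   ]
[209.75 165.25] [638.509  84.658  10.   ]
[215.75 211.75] [521.255  65.802  10.   ]
[ 95.25 227.25] [479.985 353.683  10.   ]
```

View pics/jig5.png

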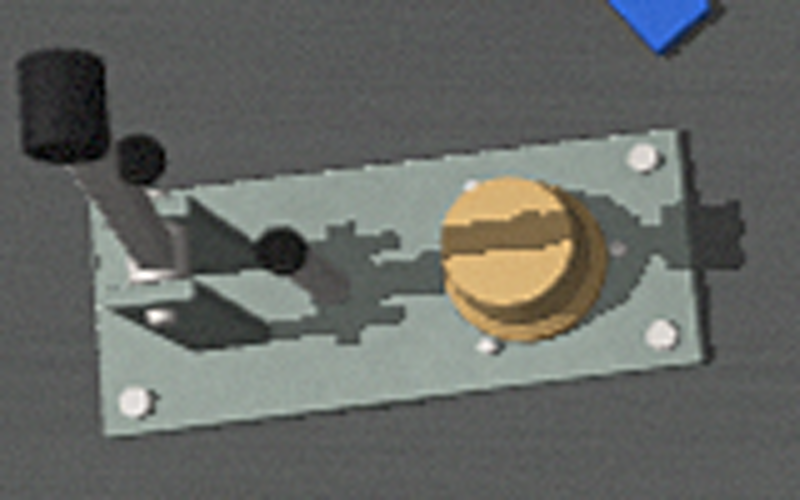

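View pics/jigs5.png

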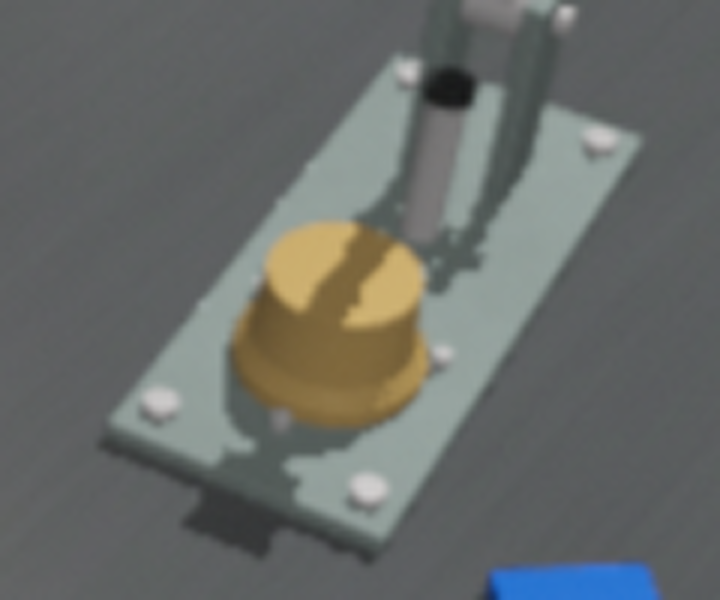

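Run:
```python
from h import *
from fit import match
from scipy.optimize import least_squares
u5=lambda q:(np.array(q,float)+.5)/5-.5+[75,140]
u6=lambda q:(np.array(q,float)+.5)/6-.5+[310,135]
ft,fs=u5((509.5,242)),u6((345,274))
print("foot top tri",tri(fs,ft)); 
for z in(46,58): print(z,onz("top",ft,z),onz("scene",fs,z))
for z in(46,58): print("diam at z",z,np.linalg.norm(onz("top",u5((442,242)),z)-onz("top",u5((577,242)),z)))
T=np.array([u5(q) for q in [(92,203),(678,129),(705,360),(104,436)]]); S=np.array([u6(q) for q in [(398,55),(642,137),(379,540),(110,424)]])
def box(p):
    c,s=np.cos(p[2]),np.sin(p[2])
    return np.array([[p[0]+c*a-s*b,p[1]+s*a+c*b,10.] for a,b in((60,145),(-60,145),(-60,-145),(60,-145))])
for use in("both","top","scene"):
    def f(p):
        X=box(p); a=match(np.array([proj("top",x) for x in X]),T); b=match(np.array([proj("scene",x) for x in X]),S)
        return np.r_[a,b] if use=="both" else a if use=="top" else b
    r=least_squares(f,[558,218,np.radians(8)],x_scale=[1,1,.01]); print(use,r.x[:2],np.degrees(r.x[2]),np.sqrt(np.mean(r.fun**2)))
    c,s=np.cos(r.x[2]),np.sin(r.x[2])
    d=np.array(tri(fs,ft)[:2])-r.x[:2]; print("foot in jig frame",c*d[0]+s*d[1],-s*d[0]+c*d[1])
```

```text
foot top tri [568.667 153.617  59.305]
46 [570.762 155.731  46.   ] [562.821 168.927  46.   ]
58 [567.877 152.982  58.   ] [568.752 156.258  58.   ]
diam at z 46 63.62889382547406
diam at z 58 62.825150893651475
both [559.457 218.853] 8.100688188506407 0.5330641145139452
foot in jig frame -0.07466573217861772 -65.88272852614823
top [559.398 218.069] 8.157949834397556 0.43427175128361767
foot in jig frame 0.029352103800823315 -65.11550918744355
scene [559.097 220.513] 8.034971818424633 0.4645677746837604
foot in jig frame 0.12537128171273437 -67.57769238937408
```

```bash
cat > plan.py <<'E'
import sys,json
from h import *
def plan(x,y,z,yaw,hand=None,step=55.,dturn=10.):
    s=telemetry.observe(); p=np.array(s["eef_pos"]); R=np.array(s["eef_rot"])
    cy=np.degrees(np.arctan2(R[1,1],R[0,1])); d=np.array([x,y,z])-p
    dy=(yaw-cy+90)%180-90   # half-turn equivalence
    n=int(max(1,np.ceil(np.linalg.norm(d)/step),np.ceil(abs(dy)/dturn)))
    print("now",p.round(1),"yaw",round(cy,1),"F",np.array(s["wrist_force"]).round(1),"gap",round(s["finger_gap"],1),"t",s["t"],"tilt",R[:,0].round(3),"dyaw",round(dy,1),"n",n)
    rows=[]; pos=p.copy(); yw=cy
    for i in range(n):
        # ideal tool frame pointing down
        a=np.radians(yw); Y=np.array([np.cos(a),np.sin(a),0]); Z=np.array([np.sin(a),-np.cos(a),0])
        q=(p+d*(i+1)/n)-pos; r={"tx":round(-q[2]),"ty":round(q@Y),"tz":round(q@Z),"turn":round(-dy/n*1.0,1)}
        if hand is not None: r["hand"]=hand
        pos=pos+np.array([0,0,-1])*r["tx"]+Y*r["ty"]+Z*r["tz"]; yw-=r["turn"]; rows.append(r)
    print(json.dumps(rows)); print("end",pos.round(1),yw.round(1))
if __name__=="__main__":
    a=[float(v) for v in sys.argv[1:]]; plan(*a)
E
python3 plan.py 484 -102 130 -53 60
python3 - <<'E'
from h import *
u5=lambda q:(np.array(q,float)+.5)/5-.5+[75,140]
u6=lambda q:(np.array(q,float)+.5)/6-.5+[310,135]
print("post top",tri(u6((450,88)),u5((282,250))))
u3=lambda q:(np.array(q,float)+.5)/3-.5+[300,50]
print("knob",tri(u3((313,46)),u5((63,105))))
for n in("finial",):pass
print("finial",onz("top",(325.5,207.5),20))
E
```

```text
now [131.1 534.1 231.3] yaw 76.2 F [-0.4 -0.7 -0.5] gap 85.1 t 1.1 tilt [ 0.  0. -1.] dyaw 50.8 n 14
[{"tx": 7, "ty": -38, "tz": 35, "turn": -3.6, "hand": 60.0}, {"tx": 7, "ty": -40, "tz": 33, "turn": -3.6, "hand": 60.0}, {"tx": 8, "ty": -43, "tz": 30, "turn": -3.6, "hand": 60.0}, {"tx": 7, "ty": -44, "tz": 28, "turn": -3.6, "hand": 60.0}, {"tx": 7, "ty": -45, "tz": 25, "turn": -3.6, "hand": 60.0}, {"tx": 7, "ty": -48, "tz": 21, "turn": -3.6, "hand": 60.0}, {"tx": 8, "ty": -48, "tz": 19, "turn": -3.6, "hand": 60.0}, {"tx": 7, "ty": -50, "tz": 16, "turn": -3.6, "hand": 60.0}, {"tx": 7, "ty": -50, "tz": 13, "turn": -3.6, "hand": 60.0}, {"tx": 7, "ty": -51, "tz": 9, "turn": -3.6, "hand": 60.0}, {"tx": 8, "ty": -52, "tz": 6, "turn": -3.6, "hand": 60.0}, {"tx": 7, "ty": -52, "tz": 3, "turn": -3.6, "hand": 60.0}, {"tx": 7, "ty": -52, "tz": 0, "turn": -3.6, "hand": 60.0}, {"tx": 7, "ty": -51, "tz": -4, "turn": -3.6, "hand": 60.0}]
end [ 483.6 -101.8  130.3] 126.6
post top [555.491 247.695  89.935]
knob [555.218 252.732 306.59 ]
finial [ 533.021 -200.769   20.   ]
```

```bash
sed -i 's/^    dy=.*/    dy=yaw-cy/' plan.py; python3 plan.py 484 -102 130 -53 60
```

```text
now [131.1 534.1 231.3] yaw 76.2 F [-0.4 -0.7 -0.5] gap 85.1 t 1.1 tilt [ 0.  0. -1.] dyaw -129.2 n 14
[{"tx": 7, "ty": -38, "tz": 35, "turn": 9.2, "hand": 60.0}, {"tx": 7, "ty": -32, "tz": 41, "turn": 9.2, "hand": 60.0}, {"tx": 8, "ty": -25, "tz": 46, "turn": 9.2, "hand": 60.0}, {"tx": 7, "ty": -17, "tz": 49, "turn": 9.2, "hand": 60.0}, {"tx": 7, "ty": -10, "tz": 51, "turn": 9.2, "hand": 60.0}, {"tx": 7, "ty": -1, "tz": 52, "turn": 9.2, "hand": 60.0}, {"tx": 8, "ty": 7, "tz": 51, "turn": 9.2, "hand": 60.0}, {"tx": 7, "ty": 16, "tz": 50, "turn": 9.2, "hand": 60.0}, {"tx": 7, "ty": 23, "tz": 47, "turn": 9.2, "hand": 60.0}, {"tx": 7, "ty": 30, "tz": 42, "turn": 9.2, "hand": 60.0}, {"tx": 8, "ty": 37, "tz": 37, "turn": 9.2, "hand": 60.0}, {"tx": 7, "ty": 42, "tz": 30, "turn": 9.2, "hand": 60.0}, {"tx": 7, "ty": 46, "tz": 24, "turn": 9.2, "hand": 60.0}, {"tx": 7, "ty": 49, "tz": 15, "turn": 9.2, "hand": 60.0}]
end [ 483.9 -101.3  130.3] -52.6
```

Emit:
jog_arm(commands=[{"tx": 7,"ty": -38,"tz": 35,"turn": 9.2,"hand": 60},{"tx": 7,"ty": -32,"tz": 41,"turn": 9.2,"hand": 60},{"tx": 8,"ty": -25,"tz": 46,"turn": 9.2,"hand": 60},{"tx": 7,"ty": -17,"tz": 49,"turn": 9.2,"hand": 60},{"tx": 7,"ty": -10,"tz": 51,"turn": 9.2,"hand": 60},{"tx": 7,"ty": -1,"tz": 52,"turn": 9.2,"hand": 60}])

```text
t: 1.85
eef_pos: [282.6, 254.6, 187.4]
eef_rot: [[0.004, 0.942, 0.336], [0.003, 0.336, -0.942], [-1.0, 0.004, -0.002]]
wrist_force: [1.1, 0.6, -0.1]
finger_gap: 60.4
```

```bash
python3 plan.py 484 -102 130 -53 60
```

```text
now [282.6 254.6 187.4] yaw 19.6 F [ 1.1  0.6 -0.1] gap 60.4 t 1.85 tilt [ 0.004  0.003 -1.   ] dyaw -72.6 n 8
[{"tx": 7, "ty": 9, "tz": 50, "turn": 9.1, "hand": 60.0}, {"tx": 7, "ty": 16, "tz": 49, "turn": 9.1, "hand": 60.0}, {"tx": 8, "ty": 24, "tz": 45, "turn": 9.1, "hand": 60.0}, {"tx": 7, "ty": 31, "tz": 41, "turn": 9.1, "hand": 60.0}, {"tx": 7, "ty": 37, "tz": 35, "turn": 9.1, "hand": 60.0}, {"tx": 7, "ty": 42, "tz": 29, "turn": 9.1, "hand": 60.0}, {"tx": 7, "ty": 47, "tz": 22, "turn": 9.1, "hand": 60.0}, {"tx": 7, "ty": 49, "tz": 15, "turn": 9.1, "hand": 60.0}]
end [ 484.  -102.3  130.4] -53.2
```

Tracks well. On to above plate 2.

Emit:
jog_arm(commands=[{"tx": 7,"ty": 9,"tz": 50,"turn": 9.1,"hand": 60},{"tx": 7,"ty": 16,"tz": 49,"turn": 9.1,"hand": 60},{"tx": 8,"ty": 24,"tz": 45,"turn": 9.1,"hand": 60},{"tx": 7,"ty": 31,"tz": 41,"turn": 9.1,"hand": 60},{"tx": 7,"ty": 37,"tz": 35,"turn": 9.1,"hand": 60},{"tx": 7,"ty": 42,"tz": 29,"turn": 9.1,"hand": 60},{"tx": 7,"ty": 47,"tz": 22,"turn": 9.1,"hand": 60},{"tx": 7,"ty": 49,"tz": 15,"turn": 9.1,"hand": 60},{"tx": 0}])

```text
invalid input at $.commands[8]: expected keys tx, ty, tz, turn, hand
```

```bash
python3 plan.py 484 -102.4 60 -53 60
python3 - <<'E'
from h import *
for n in("top","scene"): cv2.imwrite(f"pics/{n}1.png",cams.capture(n))
E
```

```text
now [282.6 254.6 187.4] yaw 19.6 F [ 1.1  0.6 -0.1] gap 60.4 t 1.85 tilt [ 0.004  0.003 -1.   ] dyaw -72.6 n 8
[{"tx": 16, "ty": 9, "tz": 50, "turn": 9.1, "hand": 60.0}, {"tx": 16, "ty": 16, "tz": 49, "turn": 9.1, "hand": 60.0}, {"tx": 16, "ty": 24, "tz": 45, "turn": 9.1, "hand": 60.0}, {"tx": 16, "ty": 31, "tz": 41, "turn": 9.1, "hand": 60.0}, {"tx": 16, "ty": 37, "tz": 35, "turn": 9.1, "hand": 60.0}, {"tx": 16, "ty": 43, "tz": 29, "turn": 9.1, "hand": 60.0}, {"tx": 15, "ty": 46, "tz": 23, "turn": 9.1, "hand": 60.0}, {"tx": 16, "ty": 49, "tz": 14, "turn": 9.1, "hand": 60.0}]
end [ 484.2 -102.3   60.4] -53.2
```

View pics/scene1.png

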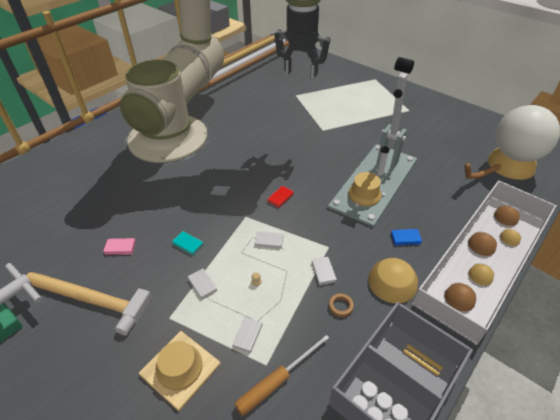

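View pics/top1.png

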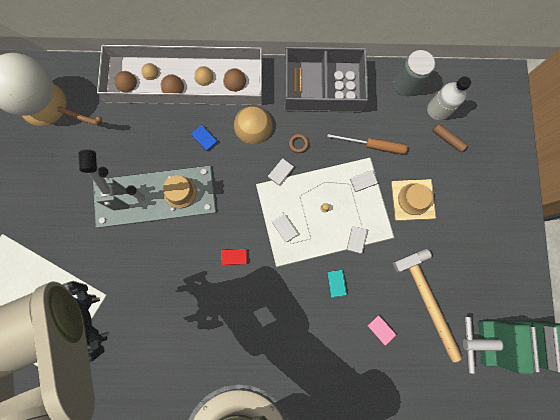

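Emit:
jog_arm(commands=[{"tx": 7,"ty": 9,"tz": 50,"turn": 9.1,"hand": 60},{"tx": 7,"ty": 16,"tz": 49,"turn": 9.1,"hand": 60},{"tx": 8,"ty": 24,"tz": 45,"turn": 9.1,"hand": 60},{"tx": 7,"ty": 31,"tz": 41,"turn": 9.1,"hand": 60},{"tx": 7,"ty": 37,"tz": 35,"turn": 9.1,"hand": 60},{"tx": 7,"ty": 42,"tz": 29,"turn": 9.1,"hand": 60},{"tx": 7,"ty": 47,"tz": 22,"turn": 9.1,"hand": 60},{"tx": 7,"ty": 49,"tz": 15,"turn": 9.1,"hand": 60},{"tx": 0,"ty": 0,"tz": 0,"turn": 0,"hand": 60}])

```text
t: 3.08
eef_pos: [488.5, -114.0, 130.2]
eef_rot: [[0.011, 0.574, -0.819], [0.004, -0.819, -0.574], [-1.0, 0.003, -0.011]]
wrist_force: [-0.3, 0.9, -0.1]
finger_gap: 59.9
```

```bash
python3 plan.py 484 -102.4 60 -53 60
python3 - <<'E'
from h import *
for n in("top","scene"): cv2.imwrite(f"pics/{n}2.png",cams.capture(n))
a=cv2.imread("pics/top2.png")[130:290,200:460]; cv2.imwrite("pics/top2c.png",cv2.resize(a,None,fx=3,fy=3,interpolation=cv2.INTER_CUBIC))
a=cv2.imread("pics/scene2.png")[150:350,150:400]; cv2.imwrite("pics/scene2c.png",cv2.resize(a,None,fx=3,fy=3,interpolation=cv2.INTER_CUBIC))
E
```

```text
now [ 488.5 -114.   130.2] yaw -55.0 F [-0.3  0.9 -0.1] gap 59.9 t 3.075 tilt [ 0.011  0.004 -1.   ] dyaw 2.0 n 2
[{"tx": 35, "ty": -6, "tz": -1, "turn": -1.0, "hand": 60.0}, {"tx": 35, "ty": -6, "tz": -2, "turn": -1.0, "hand": 60.0}]
end [ 484.  -102.4   60.2] -53.0
```

View pics/scene2c.png

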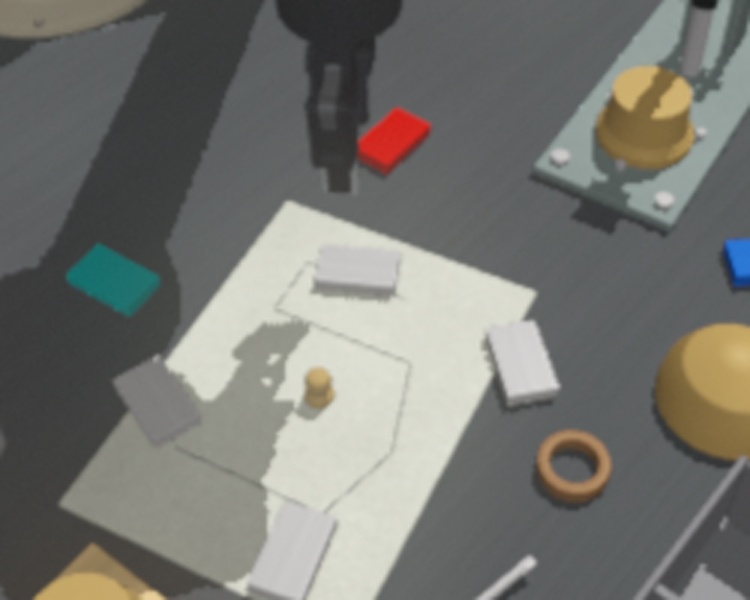

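View pics/top2c.png

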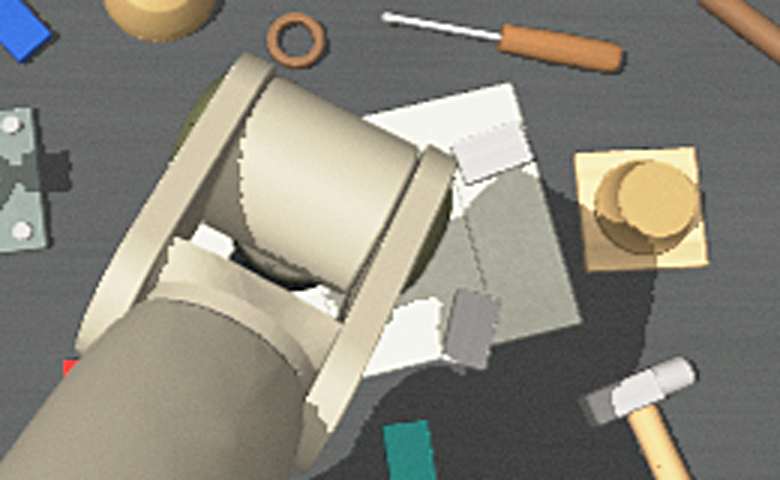

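Emit:
jog_arm(commands=[{"tx": 35,"ty": -6,"tz": -1,"turn": -1.0,"hand": 60},{"tx": 35,"ty": -6,"tz": -2,"turn": -1.0,"hand": 60},{"tx": 0,"ty": 0,"tz": 0,"turn": 0,"hand": 60}])

```text
t: 3.55
eef_pos: [482.9, -95.3, 61.0]
eef_rot: [[0.012, 0.613, -0.79], [0.004, -0.79, -0.613], [-1.0, 0.004, -0.012]]
wrist_force: [-0.6, -1.1, 0.4]
finger_gap: 60.1
```

```bash
python3 plan.py 484 -102.4 3 -53 60
python3 - <<'E'
from h import *
print(proj("scene",[488.5,-114,130]))
cv2.imwrite("pics/scene3.png",cams.capture("scene"))
a=cv2.imread("pics/scene3.png")[170:290,210:340]; cv2.imwrite("pics/scene3c.png",cv2.resize(a,None,fx=5,fy=5,interpolation=cv2.INTER_CUBIC))
E
```

```text
now [482.9 -95.3  61. ] yaw -52.2 F [-0.6 -1.1  0.4] gap 60.1 t 3.55 tilt [ 0.012  0.004 -1.   ] dyaw -0.8 n 2
[{"tx": 29, "ty": 3, "tz": 2, "turn": 0.4, "hand": 60.0}, {"tx": 29, "ty": 3, "tz": 1, "turn": 0.4, "hand": 60.0}]
end [ 484.2 -101.9    3. ] -53.0
[265.118 204.518]
```

View pics/scene3c.png

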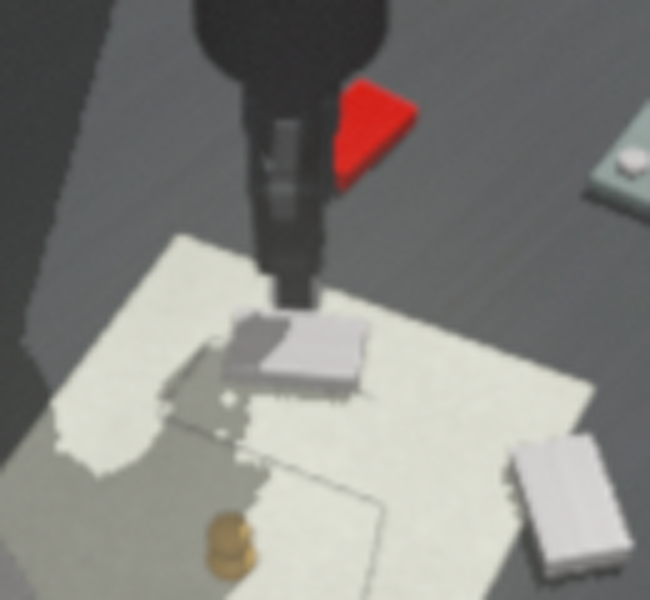

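Emit:
jog_arm(commands=[{"tx": 13,"ty": 5,"tz": 3,"turn": 0.8,"hand": 60},{"tx": 13,"ty": 0,"tz": 0,"turn": 0,"hand": 60},{"tx": 0,"ty": 0,"tz": 0,"turn": 0,"hand": 60},{"tx": 0,"ty": 0,"tz": 0,"turn": 0,"hand": 60}])

```text
t: 4.1
eef_pos: [486.6, -102.4, 37.6]
eef_rot: [[0.02, 0.601, -0.799], [0.0, -0.799, -0.601], [-1.0, 0.012, -0.016]]
wrist_force: [0.2, -0.2, -0.1]
finger_gap: 60.2
```

```bash
python3 plan.py 484 -102.4 3 -53 60
```

```text
now [ 486.6 -102.4   37.6] yaw -53.0 F [ 0.2 -0.2 -0.1] gap 60.2 t 4.1 tilt [ 0.02  0.   -1.  ] dyaw 0.0 n 1
[{"tx": 35, "ty": -2, "tz": 2, "turn": -0.0, "hand": 60.0}]
end [ 483.8 -102.     2.6] -53.0
```

Emit:
jog_arm(commands=[{"tx": 22,"ty": -2,"tz": 1,"turn": 0,"hand": 60},{"tx": 11,"ty": 0,"tz": 0,"turn": 0,"hand": 60}])

```text
t: 4.35
eef_pos: [486.2, -101.9, 5.1]
eef_rot: [[0.023, 0.601, -0.799], [-0.001, -0.799, -0.601], [-1.0, 0.015, -0.017]]
wrist_force: [-0.4, -0.4, -0.7]
finger_gap: 59.8
```

```bash
python3 plan.py 484 -102.4 3 -53 60
```

```text
now [ 486.2 -101.9    5.1] yaw -53.1 F [-0.4 -0.4 -0.7] gap 59.8 t 4.35 tilt [ 0.023 -0.001 -1.   ] dyaw 0.1 n 1
[{"tx": 2, "ty": -1, "tz": 2, "turn": -0.1, "hand": 60.0}]
end [ 484.  -102.3    3.1] -53.0
```

Emit:
jog_arm(commands=[{"tx": 2,"ty": -1,"tz": 1,"turn": 0,"hand": 40},{"tx": 0,"ty": 0,"tz": 0,"turn": 0,"hand": 25},{"tx": 0,"ty": 0,"tz": 0,"turn": 0,"hand": 25}])

```text
t: 4.72
eef_pos: [485.1, -101.9, 3.7]
eef_rot: [[0.023, 0.601, -0.799], [-0.001, -0.799, -0.601], [-1.0, 0.015, -0.018]]
wrist_force: [-0.3, -0.3, -0.9]
finger_gap: 34.1
```

```bash
python3 plan.py 484 -102.4 70 -53 25
```

```text
now [ 485.1 -101.9    3.7] yaw -53.1 F [-0.3 -0.3 -0.9] gap 34.1 t 4.725 tilt [ 0.023 -0.001 -1.   ] dyaw 0.1 n 2
[{"tx": -33, "ty": 0, "tz": 1, "turn": -0.0, "hand": 25.0}, {"tx": -33, "ty": 0, "tz": 0, "turn": -0.0, "hand": 25.0}]
end [ 484.3 -102.5   69.7] -53.1
```

Emit:
jog_arm(commands=[{"tx": 0,"ty": 0,"tz": 0,"turn": 0,"hand": 25},{"tx": -30,"ty": 0,"tz": 0,"turn": 0,"hand": 25},{"tx": -40,"ty": 0,"tz": 0,"turn": 0,"hand": 25},{"tx": -45,"ty": 0,"tz": 0,"turn": 0,"hand": 25}])

```text
t: 5.22
eef_pos: [481.1, -101.2, 119.5]
eef_rot: [[0.017, 0.601, -0.799], [0.002, -0.799, -0.601], [-1.0, 0.009, -0.015]]
wrist_force: [0.5, -0.4, -1.4]
finger_gap: 34.3
```

```bash
python3 plan.py 568.5 154.3 150 8.1 25
python3 - <<'E'
from h import *
cv2.imwrite("pics/scene4.png",cams.capture("scene"))
a=cv2.imread("pics/scene4.png")[130:290,190:390]; cv2.imwrite("pics/scene4c.png",cv2.resize(a,None,fx=3,fy=3,interpolation=cv2.INTER_CUBIC))
E
```

```text
now [ 481.1 -101.2  119.5] yaw -53.1 F [ 0.5 -0.4 -1.4] gap 34.3 t 5.225 tilt [ 0.017  0.002 -1.   ] dyaw 61.2 n 7
[{"tx": -4, "ty": -22, "tz": -32, "turn": -8.7, "hand": 25.0}, {"tx": -5, "ty": -16, "tz": -35, "turn": -8.7, "hand": 25.0}, {"tx": -4, "ty": -11, "tz": -37, "turn": -8.7, "hand": 25.0}, {"tx": -4, "ty": -6, "tz": -38, "turn": -8.7, "hand": 25.0}, {"tx": -5, "ty": 1, "tz": -38, "turn": -8.7, "hand": 25.0}, {"tx": -4, "ty": 6, "tz": -39, "turn": -8.7, "hand": 25.0}, {"tx": -5, "ty": 12, "tz": -36, "turn": -8.7, "hand": 25.0}]
end [568.7 154.  150.5] 7.8
```

View pics/scene4c.png

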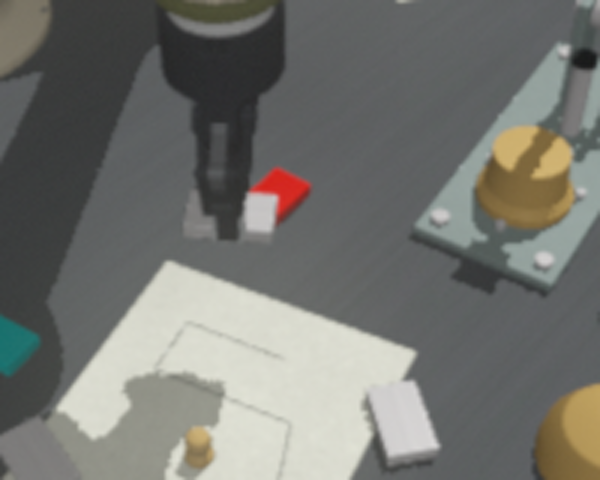

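Emit:
jog_arm(commands=[{"tx": -4,"ty": -22,"tz": -32,"turn": -8.7,"hand": 25},{"tx": -5,"ty": -16,"tz": -35,"turn": -8.7,"hand": 25},{"tx": -4,"ty": -11,"tz": -37,"turn": -8.7,"hand": 25},{"tx": -4,"ty": -6,"tz": -38,"turn": -8.7,"hand": 25},{"tx": -5,"ty": 1,"tz": -38,"turn": -8.7,"hand": 25},{"tx": -4,"ty": 4,"tz": -20,"turn": -8,"hand": 25},{"tx": 0,"ty": 0,"tz": 0,"turn": 0,"hand": 25}])

```text
t: 6.15
eef_pos: [552.8, 105.5, 154.4]
eef_rot: [[0.03, 1.0, 0.0], [-0.004, 0.001, -1.0], [-1.0, 0.03, 0.004]]
wrist_force: [-0.3, -0.6, -1.9]
finger_gap: 34.3
```

```bash
python3 plan.py 568.5 154.3 110 8.1 25
```

```text
now [552.8 105.5 154.4] yaw 0.0 F [-0.3 -0.6 -1.9] gap 34.3 t 6.15 tilt [ 0.03  -0.004 -1.   ] dyaw 8.1 n 2
[{"tx": 22, "ty": 8, "tz": -24, "turn": -4.0, "hand": 25.0}, {"tx": 22, "ty": 9, "tz": -24, "turn": -4.0, "hand": 25.0}]
end [568.1 154.1 110.4] 8.0
```

Emit:
jog_arm(commands=[{"tx": 16,"ty": 8,"tz": -22,"turn": -4.0,"hand": 25},{"tx": 16,"ty": 7,"tz": -18,"turn": -4.0,"hand": 25},{"tx": 0,"ty": 0,"tz": 0,"turn": 0,"hand": 25}])

```text
t: 6.52
eef_pos: [567.3, 145.1, 120.8]
eef_rot: [[0.029, 0.99, 0.138], [-0.005, 0.138, -0.99], [-1.0, 0.028, 0.009]]
wrist_force: [-0.9, -0.1, -1.8]
finger_gap: 34.1
```

```bash
python3 plan.py 568.5 154.3 80 8.1 25
python3 - <<'E'
from h import *
for n in("top","scene"): cv2.imwrite(f"pics/{n}5.png",cams.capture(n))
a=cv2.imread("pics/scene5.png")[70:230,290:450]; cv2.imwrite("pics/scene5c.png",cv2.resize(a,None,fx=3.7,fy=3.7,interpolation=cv2.INTER_CUBIC))
E
```

```text
now [567.3 145.1 120.8] yaw 7.9 F [-0.9 -0.1 -1.8] gap 34.1 t 6.525 tilt [ 0.029 -0.005 -1.   ] dyaw 0.2 n 1
[{"tx": 41, "ty": 2, "tz": -9, "turn": -0.2, "hand": 25.0}]
end [568.  154.3  79.8] 8.1
```

View pics/scene5c.png

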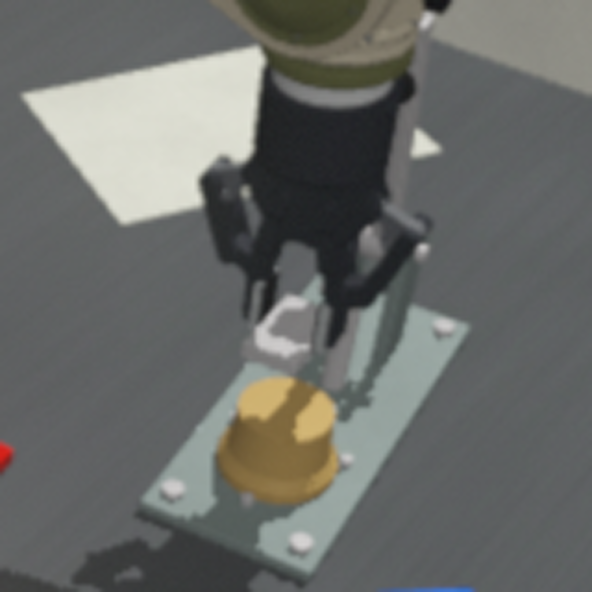

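View pics/top5.png

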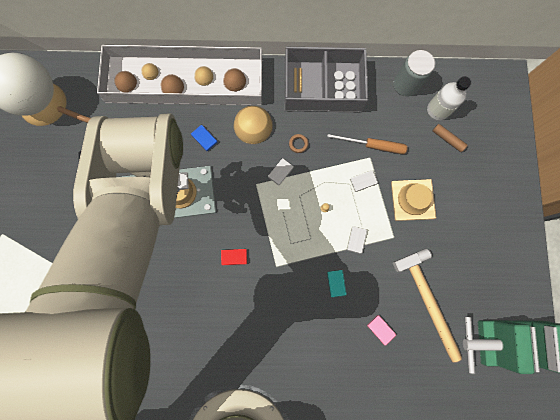

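View pics/scene5.png

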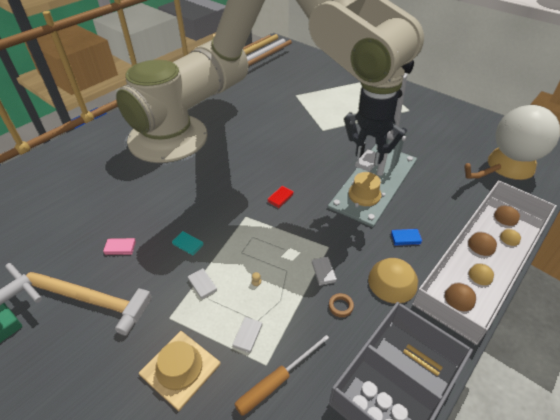

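Run:
```python
from h import *
s=telemetry.observe(); print(s["q"],s["eef_pos"]); print(s["eef_rot"])
for z in (120,200,250,300,350,400,450): print(z,proj("top",[567,145,z]),proj("scene",[567,145,z]))
print(proj("scene",[555,252,306]),proj("top",[555,252,306]))
a=cv2.imread("pics/scene5.png")[0:160,290:450]; cv2.imwrite("pics/scene5d.png",cv2.resize(a,None,fx=4,fy=3.7*4/3.7,interpolation=cv2.INTER_CUBIC)[:600])
```

```text
[ 0.05   0.527  1.385 -0.008  1.198 -0.084] [567.771 144.279 122.189]
[[ 0.031  0.99   0.136]
 [-0.005  0.136 -0.991]
 [-0.999  0.03   0.01 ]]
120 [173.973 181.724] [367.751 161.899]
200 [165.007 171.631] [373.31  132.504]
250 [158.473 164.275] [377.164 112.129]
300 [151.049 155.917] [381.354  89.972]
350 [142.537 146.335] [385.928  65.786]
400 [132.682 135.24 ] [390.941  39.28 ]
450 [121.137 122.242] [396.459  10.104]
[403.494  65.421] [ 87.627 160.631]
```

View pics/scene5d.png

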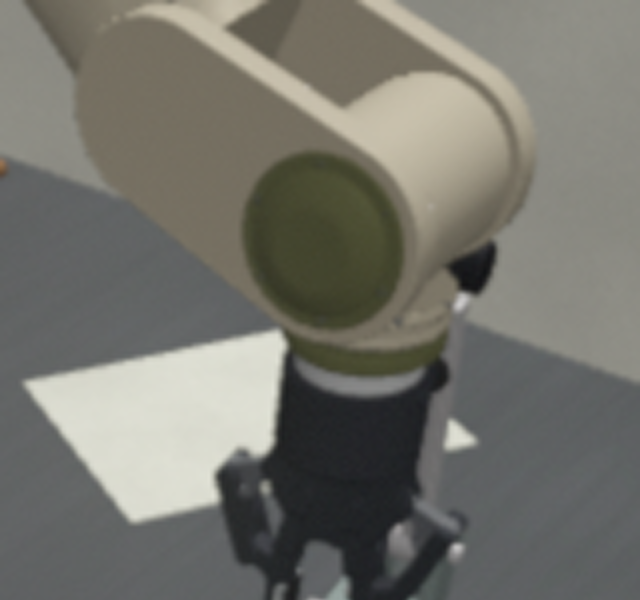

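Run:
```python
from h import *
a=cv2.imread("pics/top5.png")[100:240,60:220]; cv2.imwrite("pics/top5c.png",cv2.resize(a,None,fx=4,fy=4,interpolation=cv2.INTER_CUBIC))
for h in (50,60,70,80):
  for z in (370,380,390): print(h,z,proj("scene",[567,145-h,z]))
```

```text
50 370 [373.389  65.317]
50 380 [374.286  59.922]
50 390 [375.201  54.42 ]
60 370 [370.365  67.37 ]
60 380 [371.239  61.955]
60 390 [372.13   56.433]
70 370 [367.297  69.453]
70 380 [368.147  64.019]
70 390 [369.014  58.476]
80 370 [364.183  71.567]
80 380 [365.009  66.113]
80 390 [365.851  60.55 ]
```

View pics/top5c.png

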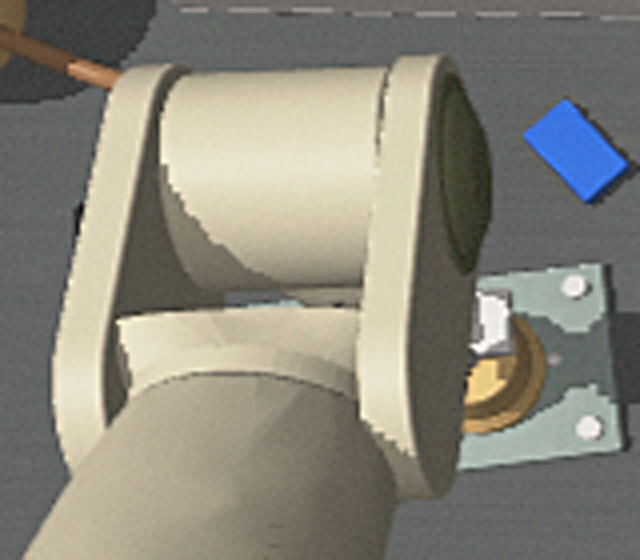

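Run:
```python
from h import *
for z in (415,430,445):
  print(z,onz("top",(86,119),z),onz("top",(99,119),z),onz("top",(158,117),z),onz("top",(171.5,115),z))
  print("  lower-back", onz("top",(73,200),z), onz("top",(163,210),z))
```

```text
415 [585.674 210.522 415.   ] [585.981 191.348 415.   ] [590.54  104.225 415.   ] [594.033  84.331 415.   ]
  lower-back [462.51  217.988 415.   ] [449.446  88.802 415.   ]
430 [579.392 203.488 430.   ] [579.691 184.809 430.   ] [584.133  99.935 430.   ] [587.536  80.555 430.   ]
  lower-back [459.408 210.761 430.   ] [446.682  84.911 430.   ]
445 [573.111 196.455 445.   ] [573.402 178.27  445.   ] [577.726  95.646 445.   ] [581.039  76.779 445.   ]
  lower-back [456.306 203.534 445.   ] [443.917  81.02  445.   ]
```

Emit:
jog_arm(commands=[{"tx": 20,"ty": 1,"tz": -6,"turn": 0,"hand": 25},{"tx": 20,"ty": 1,"tz": -4,"turn": 0,"hand": 25},{"tx": 0,"ty": 0,"tz": 0,"turn": 0,"hand": 25}])

```text
t: 7.0
eef_pos: [570.5, 152.1, 83.5]
eef_rot: [[0.035, 0.991, 0.131], [-0.006, 0.131, -0.991], [-0.999, 0.034, 0.01]]
wrist_force: [-0.2, -0.1, -1.7]
finger_gap: 34.0
```

```bash
python3 plan.py 568.5 154 62 8.1 25
python3 - <<'E'
from h import *
for n in("top","scene"): cv2.imwrite(f"pics/{n}6.png",cams.capture(n))
a=cv2.imread("pics/scene6.png")[110:220,310:430]; cv2.imwrite("pics/scene6c.png",cv2.resize(a,None,fx=5,fy=5,interpolation=cv2.INTER_CUBIC))
E
```

```text
now [570.5 152.1  83.5] yaw 7.5 F [-0.2 -0.1 -1.7] gap 34.0 t 7.0 tilt [ 0.035 -0.006 -0.999] dyaw 0.6 n 1
[{"tx": 22, "ty": -2, "tz": -2, "turn": -0.6, "hand": 25.0}]
end [568.3 153.8  61.5] 8.1
```

View pics/scene6c.png

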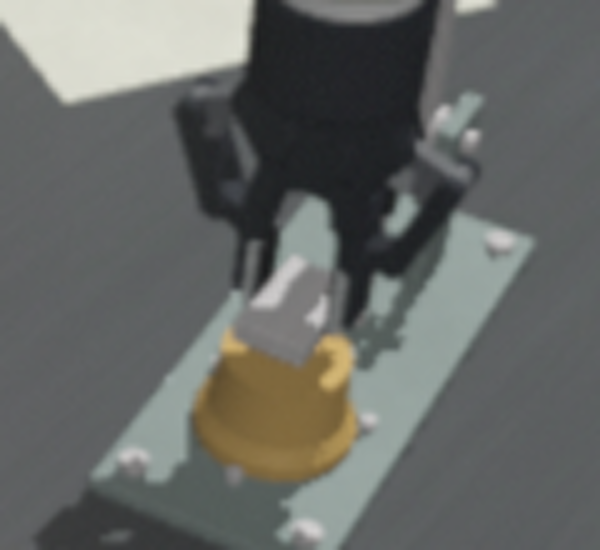

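Emit:
jog_arm(commands=[{"tx": 17,"ty": -2,"tz": -2,"turn": -0.6,"hand": 25},{"tx": 0,"ty": 0,"tz": 0,"turn": 0,"hand": 25}])

```text
t: 7.35
eef_pos: [570.8, 153.0, 70.2]
eef_rot: [[0.042, 0.989, 0.14], [-0.006, 0.14, -0.99], [-0.999, 0.041, 0.012]]
wrist_force: [0.1, 0.2, -0.8]
finger_gap: 34.1
```

```bash
python3 plan.py 568.5 154 62 8.1 25
```

```text
now [570.8 153.   70.2] yaw 8.1 F [ 0.1  0.2 -0.8] gap 34.1 t 7.35 tilt [ 0.042 -0.006 -0.999] dyaw 0.0 n 1
[{"tx": 8, "ty": -2, "tz": -1, "turn": -0.0, "hand": 25.0}]
end [568.7 153.7  62.2] 8.1
```

Emit:
jog_arm(commands=[{"tx": 6,"ty": -4,"tz": -1,"turn": 0,"hand": 25}])

```text
t: 7.48
eef_pos: [567.9, 153.2, 65.5]
eef_rot: [[0.045, 0.989, 0.139], [-0.006, 0.14, -0.99], [-0.999, 0.044, 0.012]]
wrist_force: [-0.4, 0.0, -1.2]
finger_gap: 34.1
```

Emit:
jog_arm(commands=[{"tx": 2,"ty": -2,"tz": -1,"turn": 0,"hand": 25}])

```text
t: 7.6
eef_pos: [565.7, 153.8, 63.6]
eef_rot: [[0.045, 0.989, 0.139], [-0.006, 0.139, -0.99], [-0.999, 0.044, 0.012]]
wrist_force: [-0.0, -0.9, -2.3]
finger_gap: 33.9
```

Emit:
jog_arm(commands=[{"tx": 0,"ty": 3,"tz": 0,"turn": 0,"hand": 25}])

```text
t: 7.72
eef_pos: [568.6, 154.3, 64.0]
eef_rot: [[0.045, 0.989, 0.139], [-0.006, 0.139, -0.99], [-0.999, 0.044, 0.012]]
wrist_force: [0.3, 0.7, -1.3]
finger_gap: 34.0
```

Emit:
jog_arm(commands=[{"tx": 1,"ty": 1,"tz": 0,"turn": 0,"hand": 25}])

```text
t: 7.85
eef_pos: [570.1, 154.5, 63.3]
eef_rot: [[0.046, 0.989, 0.139], [-0.005, 0.139, -0.99], [-0.999, 0.045, 0.012]]
wrist_force: [-0.6, -0.4, -0.8]
finger_gap: 34.1
```

Emit:
jog_arm(commands=[{"tx": 1,"ty": -2,"tz": 0,"turn": 0,"hand": 25}])

```text
t: 7.98
eef_pos: [568.4, 154.2, 62.3]
eef_rot: [[0.047, 0.989, 0.139], [-0.005, 0.139, -0.99], [-0.999, 0.046, 0.012]]
wrist_force: [0.5, -0.8, 0.3]
finger_gap: 33.8
```

Emit:
jog_arm(commands=[{"tx": 1,"ty": 0,"tz": 0,"turn": 0,"hand": 25}])

```text
t: 8.1
eef_pos: [568.4, 154.1, 61.7]
eef_rot: [[0.047, 0.989, 0.139], [-0.006, 0.139, -0.99], [-0.999, 0.046, 0.012]]
wrist_force: [-3.1, -2.0, 8.3]
finger_gap: 34.0
```

Emit:
jog_arm(commands=[{"tx": 0,"ty": 0,"tz": 0,"turn": 0,"hand": 42},{"tx": 0,"ty": 0,"tz": 0,"turn": 0,"hand": 55},{"tx": -20,"ty": 0,"tz": 0,"turn": 0,"hand": 55},{"tx": -40,"ty": 0,"tz": 0,"turn": 0,"hand": 55},{"tx": -40,"ty": 0,"tz": 0,"turn": 0,"hand": 55}])

```text
t: 8.72
eef_pos: [562.4, 154.6, 161.1]
eef_rot: [[0.04, 0.99, 0.139], [-0.006, 0.139, -0.99], [-0.999, 0.039, 0.012]]
wrist_force: [0.1, -0.3, 0.1]
finger_gap: 54.8
```

```bash
python3 plan.py 626.2 -91.5 140 53.9 60
python3 - <<'E'
from h import *
for n in("top","scene"): cv2.imwrite(f"pics/{n}7.png",cams.capture(n))
a=cv2.imread("pics/scene7.png")[110:220,310:430]; cv2.imwrite("pics/scene7c.png",cv2.resize(a,None,fx=5,fy=5,interpolation=cv2.INTER_CUBIC))
E
```

```text
now [562.4 154.6 161.1] yaw 8.0 F [ 0.1 -0.3  0.1] gap 54.8 t 8.725 tilt [ 0.04  -0.006 -0.999] dyaw 45.9 n 5
[{"tx": 4, "ty": 6, "tz": 51, "turn": -9.2, "hand": 60.0}, {"tx": 4, "ty": -3, "tz": 50, "turn": -9.2, "hand": 60.0}, {"tx": 5, "ty": -10, "tz": 50, "turn": -9.2, "hand": 60.0}, {"tx": 4, "ty": -18, "tz": 48, "turn": -9.2, "hand": 60.0}, {"tx": 4, "ty": -26, "tz": 43, "turn": -9.2, "hand": 60.0}]
end [625.8 -91.3 140.1] 54.0
```

View pics/scene7c.png

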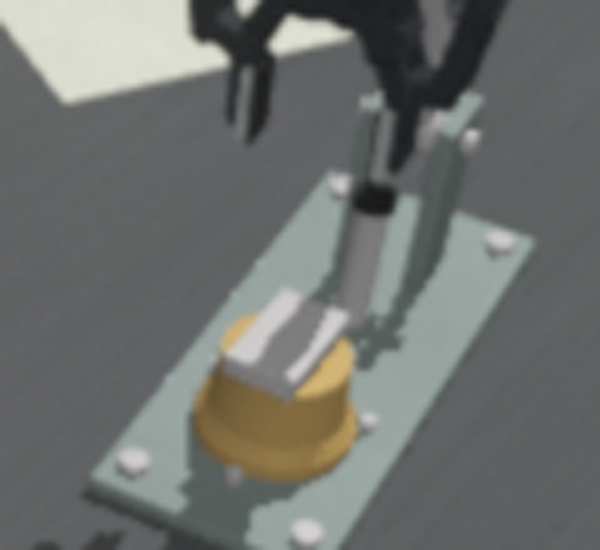

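Emit:
jog_arm(commands=[{"tx": 4,"ty": 6,"tz": 50,"turn": -9.2,"hand": 60},{"tx": 4,"ty": -3,"tz": 50,"turn": -9.2,"hand": 60},{"tx": 5,"ty": -10,"tz": 48,"turn": -9.2,"hand": 60},{"tx": 4,"ty": -16,"tz": 40,"turn": -8,"hand": 60},{"tx": 0,"ty": 0,"tz": 0,"turn": 0,"hand": 60}])

```text
t: 9.45
eef_pos: [614.4, -36.3, 147.2]
eef_rot: [[0.047, 0.708, 0.704], [-0.004, 0.705, -0.709], [-0.999, 0.03, 0.036]]
wrist_force: [-0.4, 0.9, -0.8]
finger_gap: 60.2
```

```bash
python3 plan.py 626.2 -91.5 90 53.9 60
python3 - <<'E'
from h import *
for n in("top","scene"): cv2.imwrite(f"pics/{n}8.png",cams.capture(n))
a=cv2.imread("pics/top8.png")[140:240,75:235]; cv2.imwrite("pics/top8c.png",cv2.resize(a,None,fx=5,fy=5,interpolation=cv2.INTER_CUBIC))
a=cv2.imread("pics/scene8.png")[135:235,310:430]; cv2.imwrite("pics/scene8c.png",cv2.resize(a,None,fx=6,fy=6,interpolation=cv2.INTER_CUBIC))
E
```

```text
now [614.4 -36.3 147.2] yaw 44.9 F [-0.4  0.9 -0.8] gap 60.2 t 9.45 tilt [ 0.047 -0.004 -0.999] dyaw 9.0 n 2
[{"tx": 29, "ty": -15, "tz": 24, "turn": -4.5, "hand": 60.0}, {"tx": 28, "ty": -17, "tz": 22, "turn": -4.5, "hand": 60.0}]
end [626.4 -91.1  90.2] 53.9
```

View pics/top8c.png

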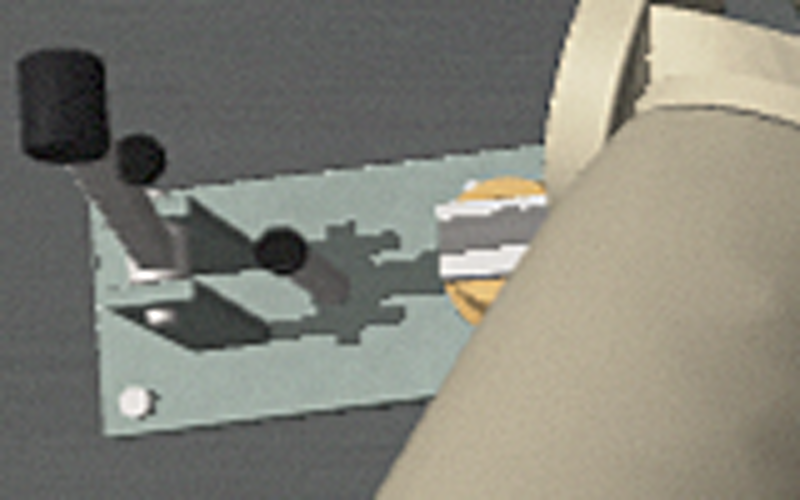

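View pics/scene8c.png

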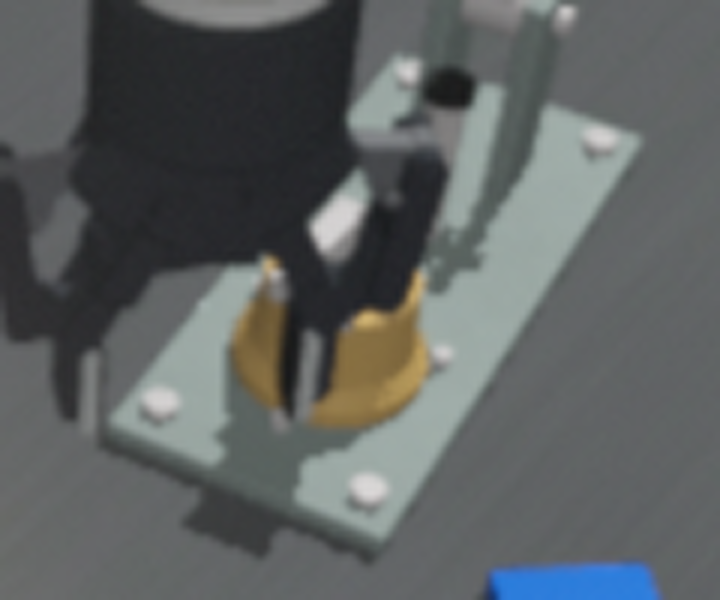

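View pics/scene8.png

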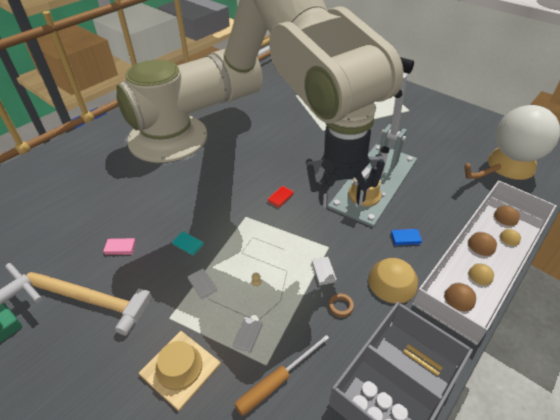

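Run:
```python
from h import *
u=lambda q:(np.array(q,float)+.5)/5-.5+[310,110]
P=[onz("scene",u(q),70)[:2] for q in [(288,288),(352,314),(291,383),(223,357)]]
P=np.array(P); print(P, P.mean(0))
for a,b in((0,1),(1,2),(2,3),(3,0)): print(np.linalg.norm(P[a]-P[b]),np.degrees(np.arctan2(*(P[b]-P[a])[::-1])))
u5=lambda q:(np.array(q,float)+.5)/5-.5+[75,140]
for q in((437,207),(440,281)): print(onz("top",u5(q),70))
y=np.array([-.141,.99]); x=np.array([.99,.141]); S=np.array([568.5,154.2])
for a,b in((18,30),(-18,30)): print("expected",S+x*a+y*b)
```

```text
[[549.408 184.211]
 [582.97  187.513]
 [587.011 127.09 ]
 [553.247 121.895]] [568.159 155.177]
33.72415850146121 5.618524671728137
60.557746996591916 -86.17445785004901
34.16159117351195 -171.2534507869141
62.43389284504263 93.52451451414409
[581.186 184.464  70.   ]
[546.187 181.095  70.   ]
expected [582.09  186.438]
expected [546.45  181.362]
```

Emit:
jog_arm(commands=[{"tx": 29,"ty": -15,"tz": 24,"turn": -4.5,"hand": 60},{"tx": 20,"ty": -13,"tz": 17,"turn": -4.0,"hand": 60},{"tx": 0,"ty": 0,"tz": 0,"turn": 0,"hand": 60}])

```text
t: 9.93
eef_pos: [627.0, -78.4, 98.6]
eef_rot: [[0.047, 0.592, 0.805], [-0.002, 0.806, -0.592], [-0.999, 0.026, 0.04]]
wrist_force: [-0.2, -0.3, 0.1]
finger_gap: 60.1
```

```bash
python3 plan.py 626.2 -91.5 40 53.9 60
```

```text
now [627.  -78.4  98.6] yaw 53.7 F [-0.2 -0.3  0.1] gap 60.1 t 9.925 tilt [ 0.047 -0.002 -0.999] dyaw 0.2 n 2
[{"tx": 29, "ty": -6, "tz": 4, "turn": -0.1, "hand": 60.0}, {"tx": 30, "ty": -5, "tz": 3, "turn": -0.1, "hand": 60.0}]
end [626.1 -91.4  39.6] 53.9
```

Emit:
jog_arm(commands=[{"tx": 29,"ty": -7,"tz": 3,"turn": 0,"hand": 60},{"tx": 22,"ty": -6,"tz": 2,"turn": 0,"hand": 60},{"tx": 0,"ty": 0,"tz": 0,"turn": 0,"hand": 60}])

```text
t: 10.3
eef_pos: [626.3, -86.9, 49.7]
eef_rot: [[0.051, 0.593, 0.804], [-0.002, 0.805, -0.594], [-0.999, 0.028, 0.042]]
wrist_force: [0.6, -0.2, 1.1]
finger_gap: 59.9
```

```bash
python3 plan.py 626.2 -91.5 3 53.9 60
python3 - <<'E'
from h import *
cv2.imwrite("pics/scene9.png",cams.capture("scene"))
a=cv2.imread("pics/scene9.png")[190:310,260:390]; cv2.imwrite("pics/scene9c.png",cv2.resize(a,None,fx=5,fy=5,interpolation=cv2.INTER_CUBIC))
E
```

```text
now [626.3 -86.9  49.7] yaw 53.6 F [ 0.6 -0.2  1.1] gap 59.9 t 10.3 tilt [ 0.051 -0.002 -0.999] dyaw 0.3 n 1
[{"tx": 47, "ty": -4, "tz": 3, "turn": -0.3, "hand": 60.0}]
end [626.3 -91.9   2.7] 53.9
```

View pics/scene9c.png

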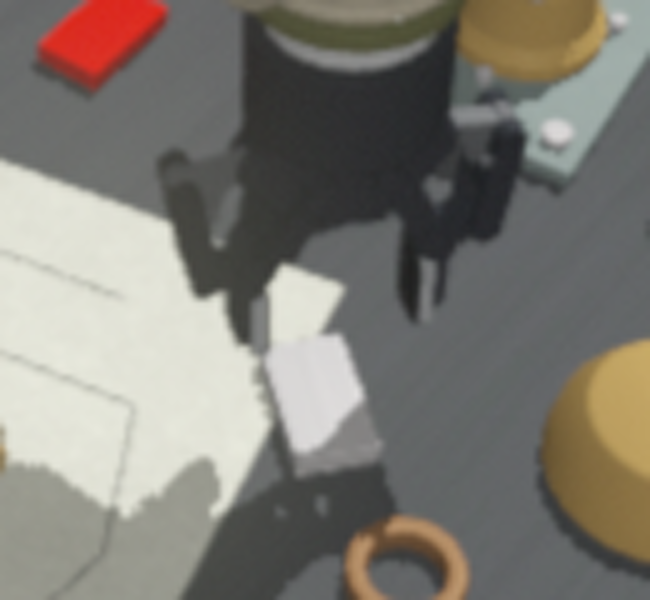

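Emit:
jog_arm(commands=[{"tx": 26,"ty": -4,"tz": 1,"turn": 0,"hand": 60},{"tx": 14,"ty": -2,"tz": 0,"turn": 0,"hand": 60},{"tx": 2,"ty": 0,"tz": 0,"turn": 0,"hand": 60}])

```text
t: 10.72
eef_pos: [628.7, -90.4, 12.7]
eef_rot: [[0.06, 0.592, 0.804], [-0.005, 0.805, -0.593], [-0.998, 0.032, 0.051]]
wrist_force: [-0.3, -0.4, 0.4]
finger_gap: 59.8
```

```bash
python3 plan.py 626.2 -91.5 3.5 53.9 60
```

```text
now [628.7 -90.4  12.7] yaw 53.7 F [-0.3 -0.4  0.4] gap 59.8 t 10.725 tilt [ 0.06  -0.005 -0.998] dyaw 0.2 n 1
[{"tx": 9, "ty": -2, "tz": -1, "turn": -0.2, "hand": 60.0}]
end [626.7 -91.4   3.7] 53.9
```

Emit:
jog_arm(commands=[{"tx": 8,"ty": -3,"tz": -2,"turn": 0,"hand": 60}])

```text
t: 10.85
eef_pos: [626.6, -91.5, 5.6]
eef_rot: [[0.063, 0.592, 0.804], [-0.006, 0.806, -0.593], [-0.998, 0.033, 0.054]]
wrist_force: [0.4, 0.5, 0.2]
finger_gap: 60.0
```

Emit:
jog_arm(commands=[{"tx": 1,"ty": -1,"tz": -1,"turn": 0,"hand": 50}])

```text
t: 10.98
eef_pos: [624.9, -91.7, 4.4]
eef_rot: [[0.062, 0.592, 0.804], [-0.005, 0.805, -0.593], [-0.998, 0.032, 0.053]]
wrist_force: [-0.4, 0.4, -0.7]
finger_gap: 50.2
```

Emit:
jog_arm(commands=[{"tx": 0,"ty": 1,"tz": 1,"turn": 0,"hand": 40},{"tx": 0,"ty": 0,"tz": 0,"turn": 0,"hand": 25},{"tx": 0,"ty": 0,"tz": 0,"turn": 0,"hand": 25},{"tx": 0,"ty": 0,"tz": 0,"turn": 0,"hand": 25}])

```text
t: 11.48
eef_pos: [626.8, -91.6, 5.5]
eef_rot: [[0.063, 0.592, 0.803], [-0.006, 0.805, -0.593], [-0.998, 0.033, 0.054]]
wrist_force: [0.1, 0.9, -0.3]
finger_gap: 34.1
```

Emit:
jog_arm(commands=[{"tx": -40,"ty": 0,"tz": 0,"turn": 0,"hand": 25},{"tx": -50,"ty": 0,"tz": 0,"turn": 0,"hand": 25},{"tx": -60,"ty": 0,"tz": 0,"turn": 0,"hand": 25}])

```text
t: 11.85
eef_pos: [615.1, -90.2, 153.5]
eef_rot: [[0.052, 0.593, 0.804], [-0.002, 0.805, -0.593], [-0.999, 0.029, 0.043]]
wrist_force: [0.5, -0.1, -0.1]
finger_gap: 33.9
```

```bash
python3 plan.py 568.5 144 150 8.1 25
```

```text
now [615.1 -90.2 153.5] yaw 53.6 F [ 0.5 -0.1 -0.1] gap 33.9 t 11.85 tilt [ 0.052 -0.002 -0.999] dyaw -45.5 n 5
[{"tx": 1, "ty": 32, "tz": -35, "turn": 9.1, "hand": 25.0}, {"tx": 0, "ty": 26, "tz": -40, "turn": 9.1, "hand": 25.0}, {"tx": 1, "ty": 20, "tz": -44, "turn": 9.1, "hand": 25.0}, {"tx": 1, "ty": 12, "tz": -46, "turn": 9.1, "hand": 25.0}, {"tx": 0, "ty": 5, "tz": -48, "turn": 9.1, "hand": 25.0}]
end [568.1 144.4 150.5] 8.1
```

Emit:
jog_arm(commands=[{"tx": 0,"ty": 32,"tz": -35,"turn": 9.1,"hand": 25},{"tx": 0,"ty": 26,"tz": -40,"turn": 9.1,"hand": 25},{"tx": 0,"ty": 20,"tz": -44,"turn": 9.1,"hand": 25},{"tx": 0,"ty": 12,"tz": -40,"turn": 9.1,"hand": 25},{"tx": 0,"ty": 4,"tz": -25,"turn": 5,"hand": 25},{"tx": 0,"ty": 0,"tz": 0,"turn": 0,"hand": 25}])

```text
t: 12.6
eef_pos: [578.6, 122.1, 155.5]
eef_rot: [[0.061, 0.98, 0.187], [-0.005, 0.187, -0.982], [-0.998, 0.06, 0.016]]
wrist_force: [-1.1, -0.6, -1.5]
finger_gap: 33.6
```

```bash
python3 plan.py 568.5 154 105 8.1 25
python3 - <<'E'
from h import *
for n in("top","scene"): cv2.imwrite(f"pics/{n}10.png",cams.capture(n))
a=cv2.imread("pics/scene10.png")[70:230,290:450]; cv2.imwrite("pics/scene10c.png",cv2.resize(a,None,fx=3.7,fy=3.7,interpolation=cv2.INTER_CUBIC))
E
```

```text
now [578.6 122.1 155.5] yaw 10.8 F [-1.1 -0.6 -1.5] gap 33.6 t 12.6 tilt [ 0.061 -0.005 -0.998] dyaw -2.7 n 2
[{"tx": 25, "ty": -2, "tz": -17, "turn": 1.4, "hand": 25.0}, {"tx": 25, "ty": -2, "tz": -16, "turn": 1.4, "hand": 25.0}]
end [568.9 153.9 105.5] 8.0
```

View pics/scene10c.png

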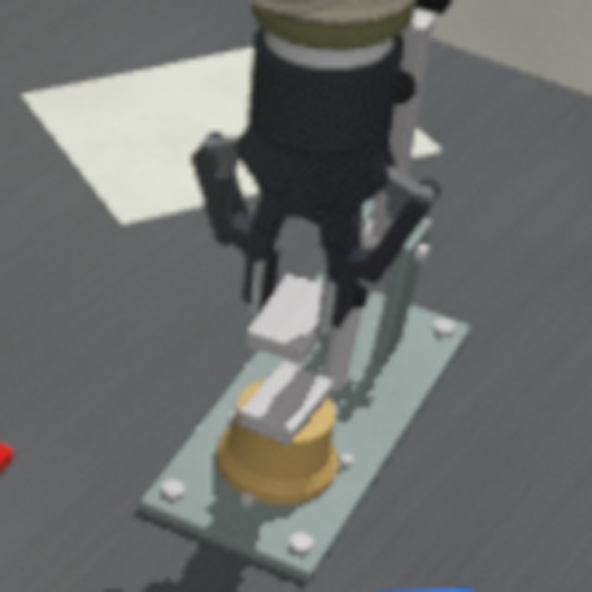

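Emit:
jog_arm(commands=[{"tx": 25,"ty": -4,"tz": -16,"turn": 1.4,"hand": 25},{"tx": 20,"ty": -4,"tz": -13,"turn": 1.2,"hand": 25},{"tx": 0,"ty": 0,"tz": 0,"turn": 0,"hand": 25}])

```text
t: 13.08
eef_pos: [570.1, 144.0, 108.8]
eef_rot: [[0.063, 0.988, 0.139], [-0.006, 0.14, -0.99], [-0.998, 0.061, 0.015]]
wrist_force: [0.8, -0.3, -0.8]
finger_gap: 33.5
```

```bash
python3 plan.py 568.5 154.2 78 8.1 25
```

```text
now [570.1 144.  108.8] yaw 8.0 F [ 0.8 -0.3 -0.8] gap 33.5 t 13.075 tilt [ 0.063 -0.006 -0.998] dyaw 0.1 n 1
[{"tx": 31, "ty": 0, "tz": -10, "turn": -0.1, "hand": 25.0}]
end [568.7 153.9  77.8] 8.1
```

Emit:
jog_arm(commands=[{"tx": 14,"ty": -3,"tz": -9,"turn": 0,"hand": 25},{"tx": 6,"ty": -1,"tz": -1,"turn": 0,"hand": 25}])

```text
t: 13.32
eef_pos: [567.1, 152.1, 88.7]
eef_rot: [[0.065, 0.988, 0.138], [-0.006, 0.139, -0.99], [-0.998, 0.064, 0.015]]
wrist_force: [0.5, 0.5, -1.8]
finger_gap: 34.0
```

Emit:
jog_arm(commands=[{"tx": 2,"ty": 0,"tz": 0,"turn": 0,"hand": 25}])

```text
t: 13.45
eef_pos: [567.4, 151.9, 86.5]
eef_rot: [[0.065, 0.988, 0.138], [-0.006, 0.139, -0.99], [-0.998, 0.064, 0.016]]
wrist_force: [0.8, 0.2, -1.1]
finger_gap: 34.0
```

Emit:
jog_arm(commands=[{"tx": 6,"ty": 0,"tz": -3,"turn": 0,"hand": 25}])

```text
t: 13.58
eef_pos: [567.8, 154.6, 80.7]
eef_rot: [[0.067, 0.988, 0.138], [-0.006, 0.139, -0.99], [-0.998, 0.065, 0.016]]
wrist_force: [0.3, -0.8, -0.7]
finger_gap: 33.6
```

Emit:
jog_arm(commands=[{"tx": 2,"ty": 0,"tz": 0,"turn": 0,"hand": 25}])

```text
t: 13.7
eef_pos: [567.9, 154.7, 78.4]
eef_rot: [[0.066, 0.988, 0.138], [-0.006, 0.139, -0.99], [-0.998, 0.065, 0.016]]
wrist_force: [-0.5, -0.1, -1.1]
finger_gap: 33.9
```

Emit:
jog_arm(commands=[{"tx": 1,"ty": 0,"tz": 0,"turn": 0,"hand": 25}])

```text
t: 13.82
eef_pos: [568.1, 154.7, 77.4]
eef_rot: [[0.067, 0.988, 0.138], [-0.006, 0.139, -0.99], [-0.998, 0.065, 0.016]]
wrist_force: [0.6, -0.1, -1.7]
finger_gap: 33.9
```

Emit:
jog_arm(commands=[{"tx": 1,"ty": 0,"tz": 0,"turn": 0,"hand": 25}])

```text
t: 13.95
eef_pos: [568.2, 154.8, 76.6]
eef_rot: [[0.067, 0.988, 0.138], [-0.006, 0.139, -0.99], [-0.998, 0.065, 0.016]]
wrist_force: [-2.2, 1.2, 3.9]
finger_gap: 33.6
```

Emit:
jog_arm(commands=[{"tx": 0,"ty": 0,"tz": 0,"turn": 0,"hand": 40},{"tx": 0,"ty": 0,"tz": 0,"turn": 0,"hand": 55},{"tx": -20,"ty": 0,"tz": 0,"turn": 0,"hand": 60},{"tx": -40,"ty": 0,"tz": 0,"turn": 0,"hand": 60},{"tx": -50,"ty": 0,"tz": 0,"turn": 0,"hand": 60}])

```text
t: 14.58
eef_pos: [559.8, 155.2, 186.2]
eef_rot: [[0.06, 0.989, 0.138], [-0.007, 0.139, -0.99], [-0.998, 0.059, 0.015]]
wrist_force: [0.6, -0.8, -0.3]
finger_gap: 59.9
```

```bash
python3 plan.py 555 100 340 8.1 60
python3 - <<'E'
from h import *
for n in("top","scene"): cv2.imwrite(f"pics/{n}11.png",cams.capture(n))
a=cv2.imread("pics/scene11.png")[110:220,310:430]; cv2.imwrite("pics/scene11c.png",cv2.resize(a,None,fx=5,fy=5,interpolation=cv2.INTER_CUBIC))
E
```

```text
now [559.8 155.2 186.2] yaw 8.0 F [ 0.6 -0.8 -0.3] gap 59.9 t 14.575 tilt [ 0.06  -0.007 -0.998] dyaw 0.1 n 3
[{"tx": -51, "ty": -4, "tz": 18, "turn": -0.0, "hand": 60.0}, {"tx": -52, "ty": -4, "tz": 18, "turn": -0.0, "hand": 60.0}, {"tx": -51, "ty": -4, "tz": 18, "turn": -0.0, "hand": 60.0}]
end [555.4 100.  340.2] 8.0
```

View pics/scene11c.png

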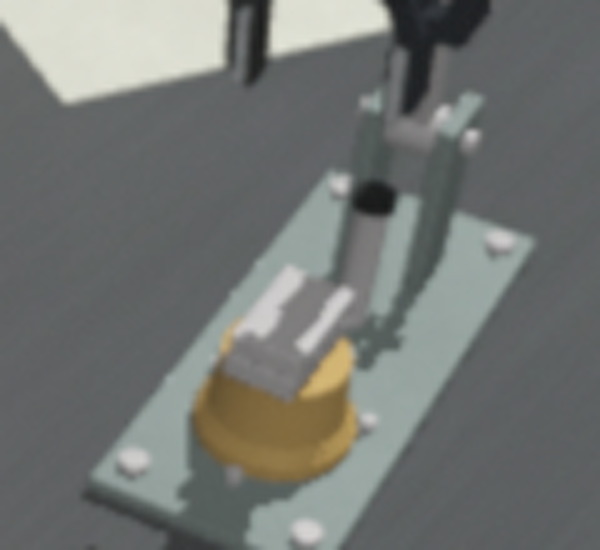

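Emit:
jog_arm(commands=[{"tx": -51,"ty": 1,"tz": 0,"turn": 0,"hand": 60},{"tx": -52,"ty": 2,"tz": 0,"turn": 0,"hand": 60},{"tx": -45,"ty": 2,"tz": 0,"turn": 0,"hand": 60},{"tx": 0,"ty": 0,"tz": 0,"turn": 0,"hand": 60}])

```text
t: 15.18
eef_pos: [555.9, 157.0, 343.0]
eef_rot: [[0.073, 0.988, 0.138], [-0.006, 0.139, -0.99], [-0.997, 0.071, 0.016]]
wrist_force: [0.9, -0.4, 0.1]
finger_gap: 59.9
```

```bash
python3 plan.py 556 252 345 8.1 60
```

```text
now [555.9 157.  343. ] yaw 8.0 F [ 0.9 -0.4  0.1] gap 59.9 t 15.175 tilt [ 0.073 -0.006 -0.997] dyaw 0.1 n 2
[{"tx": -1, "ty": 7, "tz": -47, "turn": -0.0, "hand": 60.0}, {"tx": -1, "ty": 6, "tz": -47, "turn": -0.0, "hand": 60.0}]
end [555.7 251.9 345. ] 8.0
```

Emit:
jog_arm(commands=[{"tx": 2,"ty": 7,"tz": -45,"turn": 0,"hand": 60},{"tx": 2,"ty": 6,"tz": -36,"turn": 0,"hand": 60},{"tx": 0,"ty": 0,"tz": 0,"turn": 0,"hand": 60}])

```text
t: 15.55
eef_pos: [557.9, 240.3, 334.5]
eef_rot: [[0.068, 0.988, 0.136], [-0.007, 0.137, -0.991], [-0.998, 0.066, 0.017]]
wrist_force: [0.1, -0.9, -1.0]
finger_gap: 60.1
```

```bash
python3 plan.py 556 252 330 8.1 60
python3 - <<'E'
from h import *
for n in("top","scene"): cv2.imwrite(f"pics/{n}12.png",cams.capture(n))
a=cv2.imread("pics/scene12.png")[0:200,320:520]; cv2.imwrite("pics/scene12c.png",cv2.resize(a,None,fx=3,fy=3,interpolation=cv2.INTER_CUBIC))
E
```

```text
now [557.9 240.3 334.5] yaw 7.9 F [ 0.1 -0.9 -1. ] gap 60.1 t 15.55 tilt [ 0.068 -0.007 -0.998] dyaw 0.2 n 1
[{"tx": 4, "ty": 0, "tz": -12, "turn": -0.2, "hand": 60.0}]
end [556.2 252.2 330.5] 8.1
```

View pics/scene12c.png

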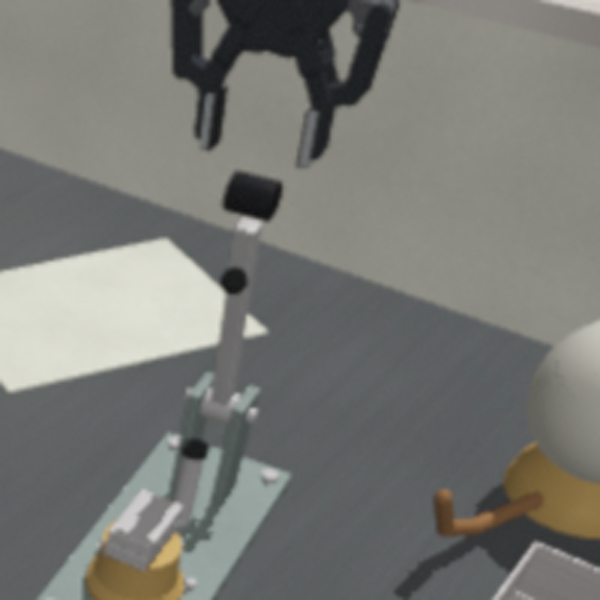

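View pics/top12.png

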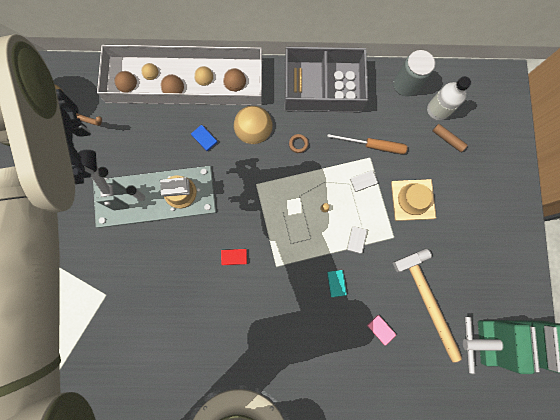

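Emit:
jog_arm(commands=[{"tx": 10,"ty": -2,"tz": -10,"turn": 0,"hand": 60},{"tx": 20,"ty": -2,"tz": -2,"turn": 0,"hand": 60},{"tx": 0,"ty": 0,"tz": 0,"turn": 0,"hand": 60}])

```text
t: 16.02
eef_pos: [554.3, 248.3, 302.2]
eef_rot: [[0.067, 0.989, 0.131], [-0.009, 0.132, -0.991], [-0.998, 0.065, 0.017]]
wrist_force: [0.6, 0.6, 0.5]
finger_gap: 60.2
```

```bash
python3 plan.py 556 252.5 289 8.1 60
python3 - <<'E'
from h import *
for n in("top","scene"): cv2.imwrite(f"pics/{n}13.png",cams.capture(n))
a=cv2.imread("pics/scene13.png")[0:130,340:470]; cv2.imwrite("pics/scene13c.png",cv2.resize(a,None,fx=4.6,fy=4.6,interpolation=cv2.INTER_CUBIC))
E
```

```text
now [554.3 248.3 302.2] yaw 7.6 F [0.6 0.6 0.5] gap 60.2 t 16.025 tilt [ 0.067 -0.009 -0.998] dyaw 0.5 n 1
[{"tx": 13, "ty": 2, "tz": -4, "turn": -0.5, "hand": 60.0}]
end [555.8 252.5 289.2] 8.1
```

View pics/scene13c.png

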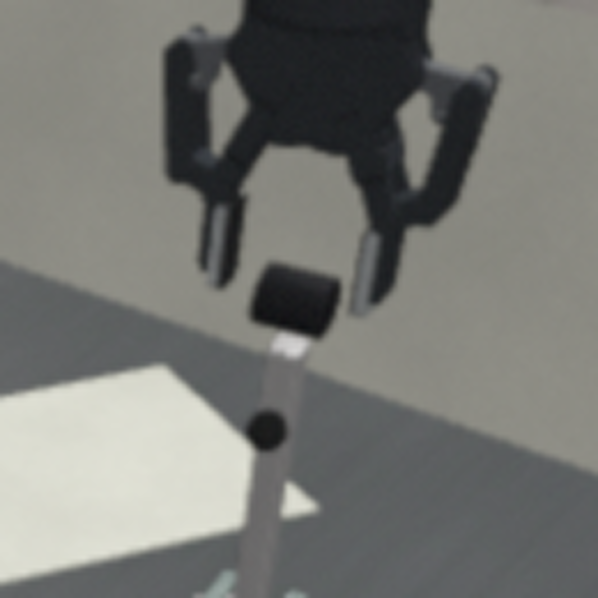

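Emit:
jog_arm(commands=[{"tx": 14,"ty": 1,"tz": -4,"turn": -0.5,"hand": 60},{"tx": 2,"ty": 0,"tz": 0,"turn": 0,"hand": 60}])

```text
t: 16.38
eef_pos: [557.0, 252.5, 288.3]
eef_rot: [[0.072, 0.987, 0.14], [-0.007, 0.141, -0.99], [-0.997, 0.071, 0.017]]
wrist_force: [0.3, 0.9, -0.1]
finger_gap: 60.2
```

```bash
python3 plan.py 556 252.5 289 8.1 60
python3 - <<'E'
from h import *
for n in("top","scene"): cv2.imwrite(f"pics/{n}14.png",cams.capture(n))
a=cv2.imread("pics/scene14.png")[0:130,340:470]; cv2.imwrite("pics/scene14c.png",cv2.resize(a,None,fx=4.6,fy=4.6,interpolation=cv2.INTER_CUBIC))
E
```

```text
now [557.  252.5 288.3] yaw 8.1 F [ 0.3  0.9 -0.1] gap 60.2 t 16.375 tilt [ 0.072 -0.007 -0.997] dyaw -0.0 n 1
[{"tx": -1, "ty": -1, "tz": 0, "turn": 0.0, "hand": 60.0}]
end [556.  252.3 289.3] 8.1
```

View pics/scene14c.png

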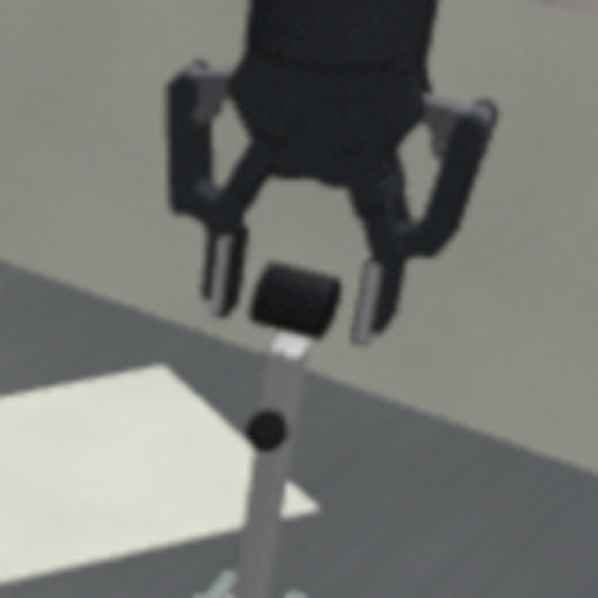

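Emit:
jog_arm(commands=[{"tx": 0,"ty": 0,"tz": 0,"turn": 0,"hand": 42},{"tx": 0,"ty": 0,"tz": 0,"turn": 0,"hand": 20},{"tx": 0,"ty": 0,"tz": 0,"turn": 0,"hand": 20},{"tx": 0,"ty": 0,"tz": 0,"turn": 0,"hand": 20}])

```text
t: 16.98
eef_pos: [556.0, 252.2, 290.1]
eef_rot: [[0.071, 0.988, 0.14], [-0.007, 0.141, -0.99], [-0.997, 0.07, 0.017]]
wrist_force: [0.8, 1.2, 0.5]
finger_gap: 33.4
```

Run:
```python
from h import *
s=telemetry.observe(); print({k:np.array(v).round(2) for k,v in s.items()})
for n in("top","scene"): cv2.imwrite(f"pics/{n}15.png",cams.capture(n))
a=cv2.imread("pics/scene15.png")[0:130,340:470]; cv2.imwrite("pics/scene15c.png",cv2.resize(a,None,fx=4.6,fy=4.6,interpolation=cv2.INTER_CUBIC))
```

```text
{'t': np.float64(16.98), 'q': array([ 0.24,  0.43,  1.05, -0.02,  1.59,  0.1 ]), 'qvel': array([-0., -0.,  0., -0.,  0., -0.]), 'joint_efforts': array([  0.08, -50.02, -25.04,  -0.16,  -0.63,   0.05]), 'eef_pos': array([556.02, 252.23, 290.06]), 'eef_rot': array([[ 0.07,  0.99,  0.14],
       [-0.01,  0.14, -0.99],
       [-1.  ,  0.07,  0.02]]), 'wrist_force': array([0.83, 1.19, 0.55]), 'wrist_torque': array([-0.01,  0.59, -0.  ]), 'finger_gap': np.float64(33.42)}
```

View pics/scene15c.png

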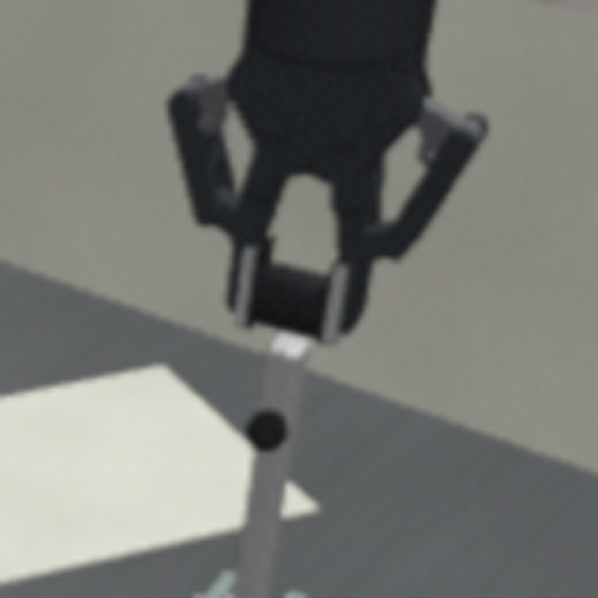

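```bash
cat > arc.py <<'E'
import sys
from h import *
th=np.radians(8.1); jx=np.array([np.cos(th),np.sin(th),0]); jy=np.array([-np.sin(th),np.cos(th),0]); jz=np.array([0,0,1.])
P0=np.array([556.02,252.23,290.06]); a0=1.35
H=P0+jy*210*np.cos(a0)-jz*210*np.sin(a0)   # virtual hinge for TCP
def pt(a): return H-jy*210*np.cos(a)+jz*210*np.sin(a)
def state():
    s=telemetry.observe(); p=np.array(s["eef_pos"]); R=np.array(s["eef_rot"]); d=p-H
    a=np.arctan2(d[2],-d@jy); r=np.hypot(d[2],d@jy)
    print("a",round(a,4),"r",round(r,1),"lat",round(d@jx,2),"pos",p.round(1),"F",np.array(s["wrist_force"]).round(1),"gap",round(s["finger_gap"],1),"t",s["t"],"yaw",np.degrees(np.arctan2(R[1,1],R[0,1])).round(1),"tilt",R[:,0].round(3)); return p,R,a
if __name__=="__main__":
    p,R,a=state()
    for b in [float(v) for v in sys.argv[1:]]:
        q=R.T@(pt(b)-p); p=pt(b); print(b,dict(tx=round(q[0]),ty=round(q[1],1),tz=round(q[2])))
E
python3 arc.py 1.28 1.18 1.08 0.98 0.88
```

```text
a 1.35 r 210.0 lat -0.02 pos [556.  252.2 290. ] F [ 1.2 -0.1  1.4] gap 33.1 t 17.075 yaw 8.1 tilt [ 0.071 -0.007 -0.997]
1.28 {'tx': 4, 'ty': np.float64(-0.2), 'tz': 14}
1.18 {'tx': 7, 'ty': np.float64(-0.5), 'tz': 20}
1.08 {'tx': 9, 'ty': np.float64(-0.6), 'tz': 19}
0.98 {'tx': 11, 'ty': np.float64(-0.8), 'tz': 18}
0.88 {'tx': 13, 'ty': np.float64(-0.9), 'tz': 17}
```

Emit:
jog_arm(commands=[{"tx": 4,"ty": 0,"tz": 14,"turn": 0,"hand": 20},{"tx": 7,"ty": -0.5,"tz": 20,"turn": 0,"hand": 20}])

```text
t: 17.32
eef_pos: [560.9, 218.0, 279.2]
eef_rot: [[0.071, 0.987, 0.142], [-0.006, 0.143, -0.99], [-0.997, 0.069, 0.016]]
wrist_force: [2.7, 5.2, -5.7]
finger_gap: 33.3
```

```bash
python3 arc.py 1.1 1.0 0.9 .8 .7
```

```text
a 1.1771 r 210.1 lat -0.04 pos [560.9 218.  279.2] F [ 2.7  5.2 -5.7] gap 33.3 t 17.325 yaw 8.2 tilt [ 0.071 -0.006 -0.997]
1.1 {'tx': 7, 'ty': np.float64(-0.5), 'tz': 15}
1.0 {'tx': 11, 'ty': np.float64(-0.8), 'tz': 18}
0.9 {'tx': 12, 'ty': np.float64(-0.9), 'tz': 17}
0.8 {'tx': 14, 'ty': np.float64(-1.0), 'tz': 16}
0.7 {'tx': 16, 'ty': np.float64(-1.1), 'tz': 14}
```

Emit:
jog_arm(commands=[{"tx": 8,"ty": -0.5,"tz": 16,"turn": 0,"hand": 20},{"tx": 11,"ty": -0.8,"tz": 18,"turn": 0,"hand": 20},{"tx": 12,"ty": -0.9,"tz": 17,"turn": 0,"hand": 20}])

```text
t: 17.7
eef_pos: [568.6, 163.5, 245.7]
eef_rot: [[0.07, 0.987, 0.141], [-0.003, 0.142, -0.99], [-0.998, 0.069, 0.013]]
wrist_force: [5.6, 13.6, -10.2]
finger_gap: 33.4
```

```bash
python3 arc.py .8 .7 .6 .5 .4
```

```text
a 0.8694 r 210.2 lat -0.07 pos [568.6 163.5 245.7] F [  5.6  13.6 -10.2] gap 33.4 t 17.7 yaw 8.2 tilt [ 0.07  -0.003 -0.998]
0.8 {'tx': 10, 'ty': np.float64(-0.6), 'tz': 11}
0.7 {'tx': 16, 'ty': np.float64(-1.1), 'tz': 14}
0.6 {'tx': 17, 'ty': np.float64(-1.2), 'tz': 12}
0.5 {'tx': 18, 'ty': np.float64(-1.2), 'tz': 11}
0.4 {'tx': 19, 'ty': np.float64(-1.3), 'tz': 9}
```

Emit:
jog_arm(commands=[{"tx": 12,"ty": -1,"tz": 10,"turn": 0,"hand": 20},{"tx": 16,"ty": -1.1,"tz": 13,"turn": 0,"hand": 20},{"tx": 17,"ty": -1.2,"tz": 11,"turn": 0,"hand": 20}])

```text
t: 18.08
eef_pos: [574.4, 123.8, 200.4]
eef_rot: [[0.074, 0.988, 0.139], [-0.006, 0.14, -0.99], [-0.997, 0.072, 0.016]]
wrist_force: [2.2, 6.7, 0.9]
finger_gap: 33.2
```

```bash
python3 arc.py .5 .4 .3 .2 .1
```

```text
a 0.5805 r 210.1 lat 0.08 pos [574.4 123.8 200.4] F [2.2 6.7 0.9] gap 33.2 t 18.075 yaw 8.0 tilt [ 0.074 -0.006 -0.997]
0.5 {'tx': 15, 'ty': np.float64(-1.1), 'tz': 8}
0.4 {'tx': 19, 'ty': np.float64(-1.4), 'tz': 9}
0.3 {'tx': 20, 'ty': np.float64(-1.4), 'tz': 7}
0.2 {'tx': 20, 'ty': np.float64(-1.5), 'tz': 5}
0.1 {'tx': 21, 'ty': np.float64(-1.5), 'tz': 3}
```

Emit:
jog_arm(commands=[{"tx": 16,"ty": -1.1,"tz": 7,"turn": 0,"hand": 20},{"tx": 18,"ty": -1.4,"tz": 8,"turn": 0,"hand": 20},{"tx": 18,"ty": -1.4,"tz": 5,"turn": 0,"hand": 20}])

```text
t: 18.45
eef_pos: [578.0, 99.1, 147.7]
eef_rot: [[0.078, 0.987, 0.137], [-0.007, 0.138, -0.99], [-0.997, 0.076, 0.017]]
wrist_force: [1.2, 3.3, 4.3]
finger_gap: 33.4
```

```bash
python3 arc.py .25 .15 .1 .07 .04
```

```text
a 0.302 r 210.2 lat 0.15 pos [578.   99.1 147.7] F [1.2 3.3 4.3] gap 33.4 t 18.45 yaw 8.0 tilt [ 0.078 -0.007 -0.997]
0.25 {'tx': 11, 'ty': np.float64(-0.9), 'tz': 3}
0.15 {'tx': 21, 'ty': np.float64(-1.6), 'tz': 4}
0.1 {'tx': 10, 'ty': np.float64(-0.8), 'tz': 1}
0.07 {'tx': 6, 'ty': np.float64(-0.5), 'tz': 0}
0.04 {'tx': 6, 'ty': np.float64(-0.5), 'tz': 0}
```

Emit:
jog_arm(commands=[{"tx": 12,"ty": -1,"tz": 3,"turn": 0,"hand": 20},{"tx": 12,"ty": -1,"tz": 2,"turn": 0,"hand": 20},{"tx": 8,"ty": -0.6,"tz": 1,"turn": 0,"hand": 20}])

```text
t: 18.82
eef_pos: [579.1, 91.7, 114.5]
eef_rot: [[0.08, 0.987, 0.137], [-0.004, 0.137, -0.991], [-0.997, 0.078, 0.015]]
wrist_force: [0.1, 6.9, 5.1]
finger_gap: 33.4
```

```bash
python3 arc.py .1 .04 0
```

```text
a 0.1399 r 210.2 lat 0.2 pos [579.1  91.7 114.5] F [0.1 6.9 5.1] gap 33.4 t 18.825 yaw 7.9 tilt [ 0.08  -0.004 -0.997]
0.1 {'tx': 8, 'ty': np.float64(-0.9), 'tz': 1}
0.04 {'tx': 13, 'ty': np.float64(-1.0), 'tz': 1}
0.0 {'tx': 8, 'ty': np.float64(-0.7), 'tz': 0}
```

Emit:
jog_arm(commands=[{"tx": 5,"ty": -0.5,"tz": 0,"turn": 0,"hand": 20}])

```text
t: 18.95
eef_pos: [579.2, 91.1, 109.4]
eef_rot: [[0.081, 0.987, 0.137], [-0.004, 0.137, -0.991], [-0.997, 0.079, 0.015]]
wrist_force: [0.6, 3.4, 6.2]
finger_gap: 33.3
```

Emit:
jog_arm(commands=[{"tx": 4,"ty": -0.3,"tz": 0,"turn": 0,"hand": 20}])

```text
t: 19.08
eef_pos: [579.3, 90.7, 105.4]
eef_rot: [[0.081, 0.987, 0.137], [-0.004, 0.137, -0.99], [-0.997, 0.08, 0.015]]
wrist_force: [-0.0, 6.2, 6.0]
finger_gap: 33.5
```

Emit:
jog_arm(commands=[{"tx": 4,"ty": -0.3,"tz": 0,"turn": 0,"hand": 20}])

```text
t: 19.2
eef_pos: [579.3, 90.3, 101.6]
eef_rot: [[0.082, 0.987, 0.137], [-0.003, 0.138, -0.99], [-0.997, 0.081, 0.015]]
wrist_force: [0.0, 5.7, 5.9]
finger_gap: 33.7
```

```bash
python3 arc.py .04 0
```

```text
a 0.0781 r 210.2 lat 0.25 pos [579.3  90.3 101.6] F [0.  5.7 5.9] gap 33.7 t 19.2 yaw 7.9 tilt [ 0.082 -0.003 -0.997]
0.04 {'tx': 8, 'ty': np.float64(-0.9), 'tz': 0}
0.0 {'tx': 8, 'ty': np.float64(-0.7), 'tz': 0}
```

Emit:
jog_arm(commands=[{"tx": 3,"ty": -0.3,"tz": 0,"turn": 0,"hand": 20}])

```text
t: 19.32
eef_pos: [579.3, 90.2, 98.7]
eef_rot: [[0.083, 0.987, 0.137], [-0.003, 0.138, -0.99], [-0.997, 0.082, 0.014]]
wrist_force: [0.7, 6.2, 6.5]
finger_gap: 33.6
```

Emit:
jog_arm(commands=[{"tx": 3,"ty": -0.3,"tz": 0,"turn": 0,"hand": 20}])

```text
t: 19.45
eef_pos: [579.4, 90.0, 96.0]
eef_rot: [[0.084, 0.987, 0.137], [-0.002, 0.138, -0.99], [-0.996, 0.083, 0.014]]
wrist_force: [1.8, 6.8, 5.7]
finger_gap: 33.1
```

Emit:
jog_arm(commands=[{"tx": 2,"ty": -0.2,"tz": 0,"turn": 0,"hand": 20}])

```text
t: 19.58
eef_pos: [579.4, 89.9, 94.2]
eef_rot: [[0.085, 0.987, 0.137], [-0.001, 0.138, -0.99], [-0.996, 0.084, 0.013]]
wrist_force: [0.5, 6.5, 5.6]
finger_gap: 33.9
```

```bash
python3 arc.py .04 0
```

```text
a 0.0429 r 210.2 lat 0.28 pos [579.4  89.9  94.2] F [0.5 6.5 5.6] gap 33.9 t 19.575 yaw 8.0 tilt [ 0.085 -0.001 -0.996]
0.04 {'tx': 1, 'ty': np.float64(-0.3), 'tz': 0}
0.0 {'tx': 8, 'ty': np.float64(-0.7), 'tz': 0}
```

Emit:
jog_arm(commands=[{"tx": 2,"ty": -0.2,"tz": 0,"turn": 0,"hand": 20}])

```text
t: 19.7
eef_pos: [579.5, 89.9, 92.9]
eef_rot: [[0.086, 0.987, 0.137], [-0.001, 0.138, -0.99], [-0.996, 0.085, 0.013]]
wrist_force: [-3.5, 6.4, 17.4]
finger_gap: 33.3
```

Emit:
jog_arm(commands=[{"tx": 2,"ty": -0.2,"tz": 0,"turn": 0,"hand": 20}])

```text
t: 19.82
eef_pos: [579.6, 89.9, 92.6]
eef_rot: [[0.088, 0.987, 0.138], [-0.0, 0.138, -0.99], [-0.996, 0.087, 0.012]]
wrist_force: [-6.2, 6.1, 24.5]
finger_gap: 33.1
```

```bash
python3 arc.py .04 0
python3 - <<'E'
from h import *
for n in("top","scene"): cv2.imwrite(f"pics/{n}16.png",cams.capture(n))
a=cv2.imread("pics/scene16.png")[100:220,310:430]; cv2.imwrite("pics/scene16c.png",cv2.resize(a,None,fx=5,fy=5,interpolation=cv2.INTER_CUBIC))
E
```

```text
a 0.0353 r 210.2 lat 0.44 pos [579.6  89.9  92.6] F [-6.2  6.1 24.5] gap 33.1 t 19.825 yaw 8.0 tilt [ 0.088 -0.    -0.996]
0.04 {'tx': -1, 'ty': np.float64(-0.4), 'tz': 0}
0.0 {'tx': 8, 'ty': np.float64(-0.7), 'tz': 0}
```

View pics/scene16c.png

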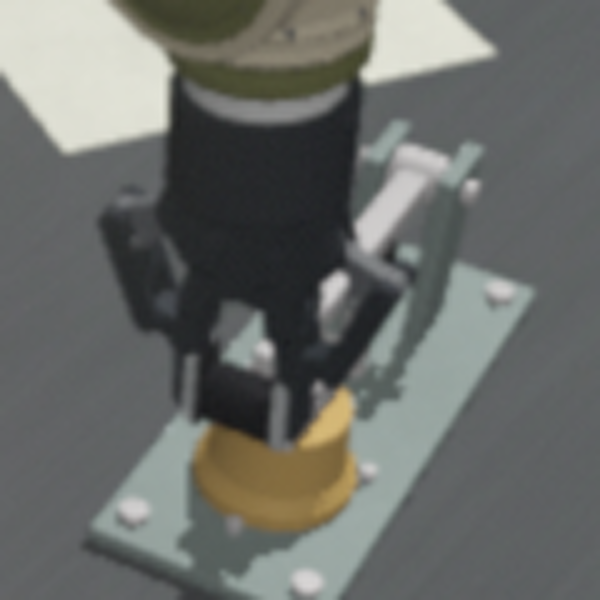

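```bash
python3 arc.py
python3 - <<'E'
from h import *
A=cv2.imread("pics/scene0.png").astype(int)
for n in("top","scene"): cv2.imwrite(f"pics/{n}17.png",cams.capture(n))
r=spotter.trace("press_arm","scene"); print([(d["score"],d["at"],d["pixels"].sum()) for d in r])
E
python3 arc.py
```

```text
a 0.036 r 210.2 lat 0.43 pos [579.6  89.9  92.7] F [-3.7  6.1 18.4] gap 33.6 t 19.925 yaw 8.0 tilt [ 0.088 -0.    -0.996]
[(0.94, [377.8, 157.4], np.int64(440))]
a 0.0361 r 210.1 lat 0.41 pos [579.5  89.9  92.7] F [-4.7  6.9 18. ] gap 33.2 t 20.075 yaw 8.0 tilt [ 0.088 -0.    -0.996]
```

View pics/scene17.png

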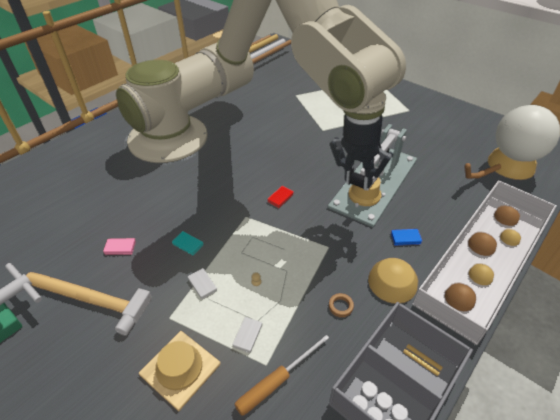

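View pics/top17.png

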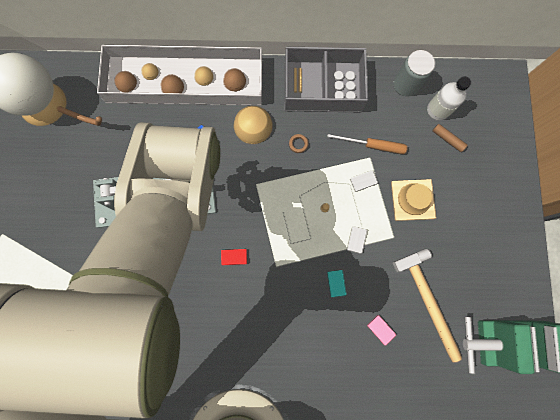

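Emit:
jog_arm(commands=[{"tx": 3,"ty": -0.5,"tz": 0,"turn": 0,"hand": 20}])

```text
t: 20.2
eef_pos: [579.7, 89.9, 92.4]
eef_rot: [[0.091, 0.986, 0.138], [0.0, 0.139, -0.99], [-0.996, 0.09, 0.012]]
wrist_force: [-8.4, 7.2, 30.2]
finger_gap: 33.3
```

```bash
python3 arc.py
python3 - <<'E'
from h import *
for n in("top","scene"): cv2.imwrite(f"pics/{n}18.png",cams.capture(n))
a=cv2.imread("pics/scene18.png")[120:220,320:420]; cv2.imwrite("pics/scene18c.png",cv2.resize(a,None,fx=6,fy=6,interpolation=cv2.INTER_CUBIC))
E
python3 arc.py
```

```text
a 0.0343 r 210.2 lat 0.52 pos [579.7  89.9  92.4] F [-8.4  7.2 30.2] gap 33.3 t 20.2 yaw 8.0 tilt [ 0.091  0.    -0.996]
a 0.0348 r 210.2 lat 0.52 pos [579.7  89.9  92.5] F [-6.9  7.2 25.5] gap 33.1 t 20.3 yaw 8.0 tilt [ 0.091  0.    -0.996]
```

View pics/scene18c.png

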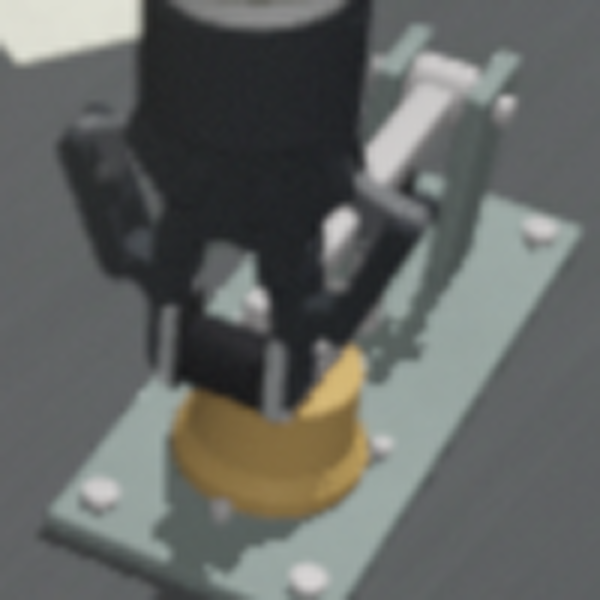

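```bash
python3 arc.py; python3 -c "
from bench import arm; print(arm.sign_off())"; python3 arc.py
```

```text
a 0.0348 r 210.2 lat 0.52 pos [579.7  89.9  92.5] F [-6.9  7.2 25.5] gap 33.1 t 20.3 yaw 8.0 tilt [ 0.091  0.    -0.996]
the job is handed in; nothing more can be done
None
the job is handed in; nothing more can be done
```

I laid two steel plates flat on the lamp foot and pulled the press arm down by its knob. I handed the job in at about 20 s, still holding the arm pressed on the stack.

**Plate count:** The foot's top measured 59 mm above the bench from the two views. That makes it the 48 mm foot, so two plates should be right.

**By feel:** The arm passed 0.12 rad with only the 6 N spring force, so there is not one plate too many. It then stiffened at about 0.036 rad, close to the 0.04 expected for the right number, and did not go on to its stop at 0. I read this angle from the tool's position. It assumes the arm stood at 1.35 rad when I pinched the knob and that the grip did not slip.

**Placing:** The first plate sat within about 1 mm of the middle of the foot and square to the jig. I set the second from the same tool position and saw it lie flat and aligned in the picture, but did not measure it.

**Last checks:**
- The force at the knob held steady at about 25 N with the arm at 0.035 rad.
- In the last pictures the two unused plates, the coloured look-alikes, the finial, collar, screwdriver, cup and second foot looked unmoved. The blue plate is partly hidden by the robot arm in the last top view but shows in the scene view.

**What was off:** The tool tilted slowly to about 0.09 rad over the run, which puts a sideways force of about 7 N on the knob. The gripper hides the point where the nose meets the stack, so that contact is known from force and angle only.

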